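Dry-fit the key-rack tiles in the panel clamp

TASK

Dry-fit the key rack: lay every wooden tile on the shelf flat, peg up, in the bed of the panel clamp, turned and arranged so that together they fit within the panel the closed clamp leaves; if one is missing just leave its gap. Only when all the tiles lie in the bed, wind the handwheel clockwise until the jaw rests on its stops, and leave the bowl, remotes and flashlight where they are.

Things in the scene. Friction and masses are not known exactly. Their poses are not given: they have to be found in the camera images.
- clamp: Low aluminium panel clamp fixed to the shelf top. Origin on the shelf top; x across, y along it towards the handwheel, z up. Bed 8 mm above the shelf. The tiles go between two side rails (inner faces x = -68 and 68 mm, 12 mm wide, tops 22 mm above the shelf), the fixed bar (face y = -100 mm, top 22 mm) and the jaw.
- panel_mid (a point): Point on the clamp's bed, in the middle of the panel space that is left when the jaw is on its stops: 136 x 170 mm (x by y of the clamp), 4 x 5 modules of 34 mm, which six tiles fill completely. It lies at x = 0, y = -15 mm of the clamp. Axes as the clamp's.
- jaw (a joint): Slide of the jaw (m): 0 wide open (jaw face at y = 102 mm of the clamp), 0.032 on its stops (face at y = 70 mm), where its cross bar, which overhangs the rails, rests against two dark blocks outside the rails. Jaw 25 mm, cross bar 30 mm above the shelf. Driven only by the handwheel, 8 mm a turn; it pushes tiles before it.
- handwheel (a joint): Turn of the handwheel (rad), growing clockwise seen from above: 0 jaw wide open, 25.133 jaw on its stops (jaw = 0.001273 m per rad). Starts between 0 and 6. Takes 1 to 2 N at the crank handle and stays where it is left.
- wheel_hub (a point): Point on the upright axis of the handwheel, 96 mm above the shelf, 178 mm along y of the clamp: centre of the circle on which crank_grip runs. The wheel is a black disc 92 mm across, its top 72 mm above the shelf, on a grey gear box.
- crank_grip (a point): Middle of the upright black crank handle on the handwheel, 36 mm from the wheel's axis: a cylinder 18 mm across and 42 mm high, from 73 to 115 mm above the shelf. It spins freely on its own axis, so a hand holding it need not turn.
- tile_l: L-shaped, four modules (2 x 3 overall): Wooden tile 12 mm thick on a 34 mm module, edges 1.5 mm inside the modules; square peg 16 x 16 mm, sides parallel to the tile's edges, its top 48 mm above the underside. Origin: on the underside below the peg; z up. Modules centred, from above, at (x, y) mm (-34,0) (0,0) (34,0) (34,34); peg on the middle one of the three in a row. 42 g. May be absent.
- tile_j: L-shaped, the mirror image of tile_l, four modules (2 x 3 overall): Wooden tile 12 mm thick on a 34 mm module, edges 1.5 mm inside the modules; square peg 16 x 16 mm, sides parallel to the tile's edges, its top 48 mm above the underside. Origin: on the underside below the peg; z up. Modules centred, from above, at (x, y) mm (-34,0) (0,0) (34,0) (34,-34); peg on the middle one of the three in a row. 42 g. May be absent.
- tile_s: S-shaped (stepped), four modules (2 x 3 overall): Wooden tile 12 mm thick on a 34 mm module, edges 1.5 mm inside the modules; square peg 16 x 16 mm, sides parallel to the tile's edges, its top 48 mm above the underside. Origin: on the underside below the peg; z up. Modules centred, from above, at (x, y) mm (-34,-17) (0,-17) (0,17) (34,17); peg on the centre of the whole. 42 g. May be absent.
- tile_v1: Small L (corner), three modules (2 x 2 overall): Wooden tile 12 mm thick on a 34 mm module, edges 1.5 mm inside the modules; square peg 16 x 16 mm, sides parallel to the tile's edges, its top 48 mm above the underside. Origin: on the underside below the peg; z up. Modules centred, from above, at (x, y) mm (0,0) (34,0) (0,34); peg on the corner module. 34 g. May be absent.
- tile_v2: Small L (corner), same as tile_v1: Wooden tile 12 mm thick on a 34 mm module, edges 1.5 mm inside the modules; square peg 16 x 16 mm, sides parallel to the tile's edges, its top 48 mm above the underside. Origin: on the underside below the peg; z up. Modules centred, from above, at (x, y) mm (0,0) (34,0) (0,34); peg on the corner module. 34 g. May be absent.
- tile_i: Short oblong, two modules (31 x 65 mm): Wooden tile 12 mm thick on a 34 mm module, edges 1.5 mm inside the modules; square peg 16 x 16 mm, sides parallel to the tile's edges, its top 48 mm above the underside. Origin: on the underside below the peg; z up. Modules centred, from above, at (x, y) mm (-17,0) (17,0); peg in the centre. 25 g. May be absent.
- bowl: Bystander: round glass bowl, 140 mm across, 60 mm high; origin under its centre.
- remote_a: Bystander: grey plastic remote control 46 x 170 x 18 mm, long side along its y; origin under its centre.
- remote_b: Bystander: grey plastic remote control 46 x 135 x 18 mm, long side along its y; origin under its centre.
- flashlight: Bystander: aluminium flashlight lying on its side along its y, 130 mm long, 36 mm thick; origin under its centre.
There are look-alikes about, which are no part of the job. What is shaped like the tile_s but purple is not meant.

How it is judged:
On the way, in this order (a step that is already met when the one before it is completed fails the run):
1. every tile present lies flat in the bed of the clamp, between the rails, fixed bar and jaw, the jaw not yet wound in (under 12 mm from wide open) (z of tile_l in the frame of clamp between 0.004 and 0.012 m and angle between each of tile_l, tile_j, tile_s, tile_v1, tile_v2, tile_i's own z axis and vertical below 0.1 rad and x of tile_l in the frame of clamp between -0.062 and 0.062 m and y of tile_l in the frame of clamp between -0.095 and 0.1 m and z of tile_j in the frame of clamp between 0.004 and 0.012 m and x of tile_j in the frame of clamp between -0.062 and 0.062 m and y of tile_j in the frame of clamp between -0.095 and 0.1 m and z of tile_s in the frame of clamp between 0.004 and 0.012 m and x of tile_s in the frame of clamp between -0.062 and 0.062 m and y of tile_s in the frame of clamp between -0.095 and 0.1 m and z of tile_v1 in the frame of clamp between 0.004 and 0.012 m and x of tile_v1 in the frame of clamp between -0.062 and 0.062 m and y of tile_v1 in the frame of clamp between -0.095 and 0.1 m and z of tile_v2 in the frame of clamp between 0.004 and 0.012 m and x of tile_v2 in the frame of clamp between -0.062 and 0.062 m and y of tile_v2 in the frame of clamp between -0.095 and 0.1 m and z of tile_i in the frame of clamp between 0.004 and 0.012 m and x of tile_i in the frame of clamp between -0.062 and 0.062 m and y of tile_i in the frame of clamp between -0.095 and 0.1 m and value of joint jaw below 0.012 m), for 0.2 s.
2. the jaw has been wound onto its stops (value of joint jaw above 0.031 m), for 0.2 s.
At the end, for the whole second after the job is handed in: Every tile present lies flat on the clamp bed (underside within 4 mm of the bed, tilt under 0.1 rad, peg up) within the 136 x 170 mm panel space, at rest, and the jaw is within 1 mm of its stops (z of tile_l in the frame of clamp between 0.004 and 0.012 m and angle between each of tile_l, tile_j, tile_s, tile_v1, tile_v2, tile_i's own z axis and vertical below 0.1 rad and x of tile_l in the frame of clamp between -0.062 and 0.062 m and y of tile_l in the frame of clamp between -0.095 and 0.068 m and z of tile_j in the frame of clamp between 0.004 and 0.012 m and x of tile_j in the frame of clamp between -0.062 and 0.062 m and y of tile_j in the frame of clamp between -0.095 and 0.068 m and z of tile_s in the frame of clamp between 0.004 and 0.012 m and x of tile_s in the frame of clamp between -0.062 and 0.062 m and y of tile_s in the frame of clamp between -0.095 and 0.068 m and z of tile_v1 in the frame of clamp between 0.004 and 0.012 m and x of tile_v1 in the frame of clamp between -0.062 and 0.062 m and y of tile_v1 in the frame of clamp between -0.095 and 0.068 m and z of tile_v2 in the frame of clamp between 0.004 and 0.012 m and x of tile_v2 in the frame of clamp between -0.062 and 0.062 m and y of tile_v2 in the frame of clamp between -0.095 and 0.068 m and z of tile_i in the frame of clamp between 0.004 and 0.012 m and x of tile_i in the frame of clamp between -0.062 and 0.062 m and y of tile_i in the frame of clamp between -0.095 and 0.068 m and value of joint jaw above 0.031 m and linear speed of each of tile_l, tile_j, tile_s, tile_v1, tile_v2, tile_i below 0.02 m/s); the robot touches nothing.
It fails at once if a bystander (bowl, remotes, flashlight) is moved more than 30 mm (distance of any of bowl, remote_a, remote_b, flashlight from where it was at the start of the episode above 0.03 m).
Of tile_l, tile_j, tile_s, tile_v1, tile_v2, tile_i only 5 to 6 are there at a start; the rules pass over those that are not, and their reading is None.
At some moment in a run one of tile_l, tile_j, tile_s, tile_v1, tile_v2, tile_i may be knocked a few centimetres aside while the robot is not near it.
Once in a run the grip may slacken for a moment while it holds something.
It also fails if it takes over 210 s, if anything falls off the work surface, if the arm or the gripper's body presses on something with over 40 N, if the wrist force passes 120 N, or if a joint passes its speed limit or range.

ROBOT

A 7-joint arm with a two-finger parallel gripper is mounted at the origin on the work surface. World frame = base frame: x ahead of the robot, y to its left, z up, the work surface at z = 0. Lengths are in m, angles in rad, forces in N, time in s.
With the tool pointing down it reaches from about 0.4 to 0.85 m from the base axis. Payload 4.4 kg.
Tool frame: the origin (TCP) lies between the finger pads; the fingertips stand 17 mm ahead of it and the grasp point (between the pads) lies 2 mm behind it; z points along the fingers, y is the direction in which the jaws open and shut (so a half turn about z gives the same grasp; the last joint's range is limited). The gripper opens to 94 mm and grips with 3 to 60 N. Pads are 16 mm wide; open, the fingers measure 119 mm over their backs; the gripper's body (75 mm by 177 mm) begins 78 mm behind the grasp point.
Start: joints at [1.247, 0.628, 0.038, 1.517, -0.027, 0.996, -0.02], TCP at [0.166, -0.629, 0.222] pointing down, gripper open.
Joint ranges: [-3.06, 3.06], [-0.37, 2.12], [-1.25, 1.32], [0.18, 2.47], [-1.1, 4.24], [0.23, 1.98], [-2.94, 2.94]. Speed limits (rad/s): [2.57, 2.57, 3.14, 3.14, 3.14, 3.14, 3.14].

INTERFACE

Orientations are given as a unit quaternion [w, x, y, z].
In Python, from plant import state, capture, calibration, job_done gives the robot as it stands.
- The arm moves only by the shell command python3 -m handwheel 'ROWS' [FORCE]. ROWS is JSON, a list of rows, each an object with "translation": the shift along the tool's x, y, z in units of 60 mm (1.0 is 60 mm), a list of three; "dr": the turn, a rotation vector about the tool's x, y, z in units of 5 degrees (1.0 is 5 degrees), a list of three; "fingers": the finger opening in mm, from 0 to 94. In form: [{"translation": [x, y, z], "dr": [rx, ry, rz], "fingers": fingers}, ...]. A call has 1 to 20 rows; each row is the pose to reach, as a shift and turn from the pose commanded when the call began, along the tool's axes at that moment; what a row does not reach only later rows make up. A row lasts 1/8 s, in which the tool goes at most 62.5 mm and 10.7 degrees, less where a joint would pass 70% of its speed; a pose out of reach is approached as far as the arm can. A call with a gripper value outside its range is refused whole. The fingers move at their own pace and stop on an object; FORCE is the grip in N (left out, the last holds). Time passes only in rows, so rows that repeat a pose let the fingers close. It gives the time, the measured TCP pose, the force and the opening at its end, in the units of the state.
- state(): the state, without advancing time (a new reading comes with each control period).
- capture(name): name is "scene" or "top"; returns the picture (384x512x3 uint8, blue, green, red); there is no depth.
- calibration(name): a dict with "camera_matrix" (3x3 intrinsics, pixels), "xyz" and "rotation" of the camera in the world. Camera axes: x right, y up, looking along -z (the intrinsics and any distortion apply to the point x, -y, -z); pixel columns grow to the right and rows downward; lengths in m; the calibration is good to about 2 mm. A picture is of the moment at which its call begins. calibration takes no time and is no camera call.
- job_done(): hands the job in, once; it reports no verdict.
The state is a dict: "time_s": time; "q": joint angles; "qvel": joint speeds; "tau": joint torques, N m; "position": TCP position; "tool_rot": TCP orientation; "ft_force": force on the tool from outside, world axes, zero at the start; "moment": the same for the moment, N m; "opening": finger opening in m.
Only numpy, scipy, OpenCV 4.12 (cv2) and the standard library are available. Lean on these libraries where they do the work, as an engineer would, in place of code of your own. Each camera call takes 0.05 s, during which the arm holds its last target. There are 200 camera calls.

## Working session

There is one attempt and no reset: what is moved stays moved. The work goes in short steps, Python scripts to look and compute and a shell command to move; the robot and the scene stay as the last step left them, time stands still between calls to the robot, and variables do not carry over. Pictures are saved under pics/ and viewed, about 12 in all and at most 16, crops included, and the job is handed in when it is done.

```bash
ls; mkdir -p pics; python3 - <<'E'
from plant import *
import cv2
for n in("scene","top"):
    c=calibration(n);print(n,c)
    im=capture(n);cv2.imwrite(f"pics/{n}0_raw.png",im);cv2.imwrite(f"pics/{n}0.png",cv2.resize(im,(800,600),interpolation=cv2.INTER_CUBIC))
print(state())
E
```

```text
pics
scene {'camera_matrix': array([[447.49084993,   0.        , 245.85235242],
       [  0.        , 447.49084993, 188.76940079],
       [  0.        ,   0.        ,   1.        ]]), 'xyz': array([ 0.97168256, -0.70893453,  1.07696603]), 'rotation': array([0.90022227, 0.32429631, 0.09165823, 0.27573636])}
top {'camera_matrix': array([[404.04687571,   0.        , 255.45569197],
       [  0.        , 404.04687571, 193.00335667],
       [  0.        ,   0.        ,   1.        ]]), 'xyz': array([ 0.36046625, -0.0497055 ,  1.36698889]), 'rotation': array([-0.69805423, -0.05911679,  0.03824224,  0.71257492])}
{'time_s': 0.1, 'q': array([ 1.24722081,  0.62922938,  0.03843877,  1.51823306, -0.02698011,
        0.99632015, -0.02000005]), 'qvel': array([ 0.00010626, -0.00115627,  0.0010396 , -0.00108422, -0.00101862,
       -0.00107216,  0.00053909]), 'tau': array([ 3.70118345e-03, -5.50784183e+01,  1.14754256e+00, -1.87116873e+01,
       -5.22000517e-02,  1.91751122e-02,  7.08377092e-05]), 'position': array([ 0.16558982, -0.62797462,  0.22167285]), 'tool_rot': array([-8.27227597e-04,  9.91704064e-01,  1.28539296e-01, -1.21353895e-04]), 'ft_force': array([-0.95585063,  0.40855326, -0.54109265]), 'moment': array([-0.01016071,  0.00037699, -0.04164983]), 'opening': 0.094071257108107}
```

View pics/top0.png

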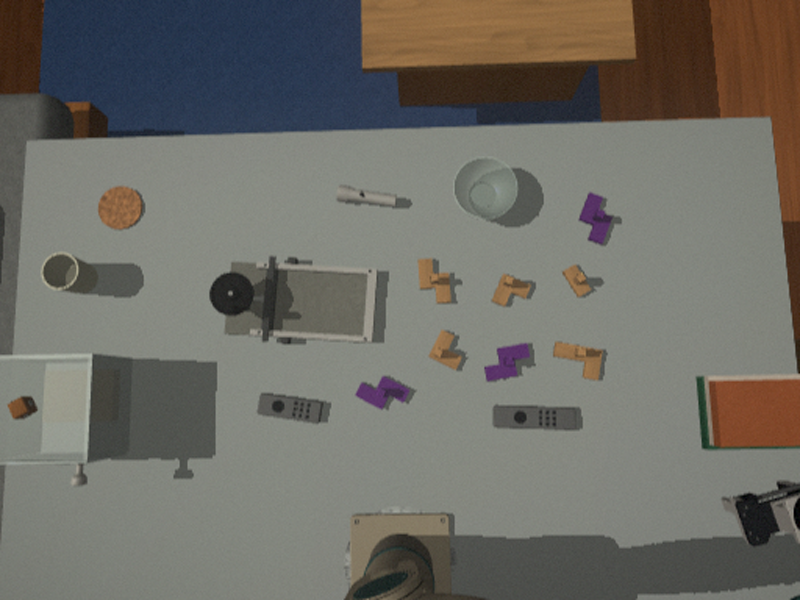

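View pics/scene0.png

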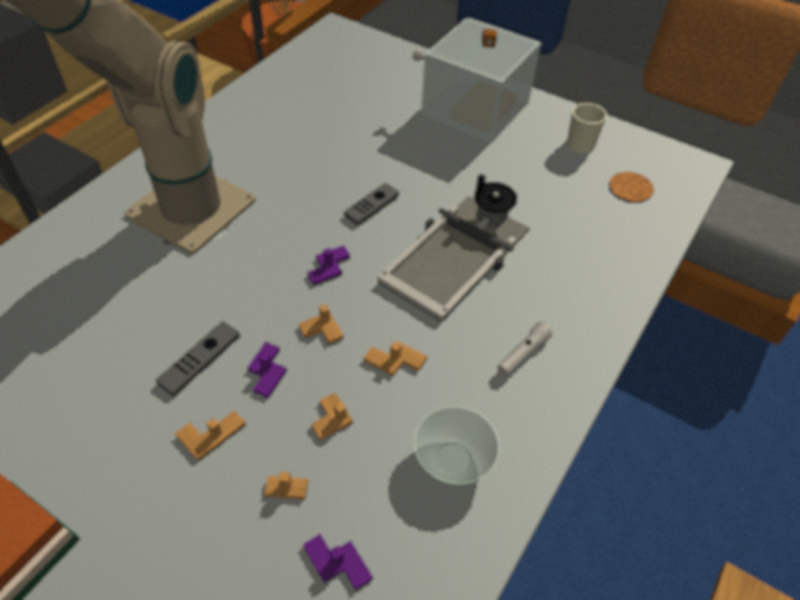

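Top view: a stepped tile at (435,281), small Ls at (510,290) and (446,350), an oblong at (577,280), an L or J at (580,358). The purple look-alikes at (596,218), (508,362) and (384,392) are excluded. Clamp at about (300,300), handwheel at (232,293). Next, close crops.

```bash
python3 - <<'E'
import cv2,numpy as np
t=cv2.imread("pics/top0_raw.png")
a=cv2.resize(t[155:250,258:392],(800,567),interpolation=cv2.INTER_CUBIC)
b=cv2.resize(t[155:230,130:250],(800,500),interpolation=cv2.INTER_CUBIC)
cv2.imwrite("pics/c_tiles.png",a);cv2.imwrite("pics/c_clamp.png",b)
E
```

```text
(no output)
```

View pics/c_tiles.png

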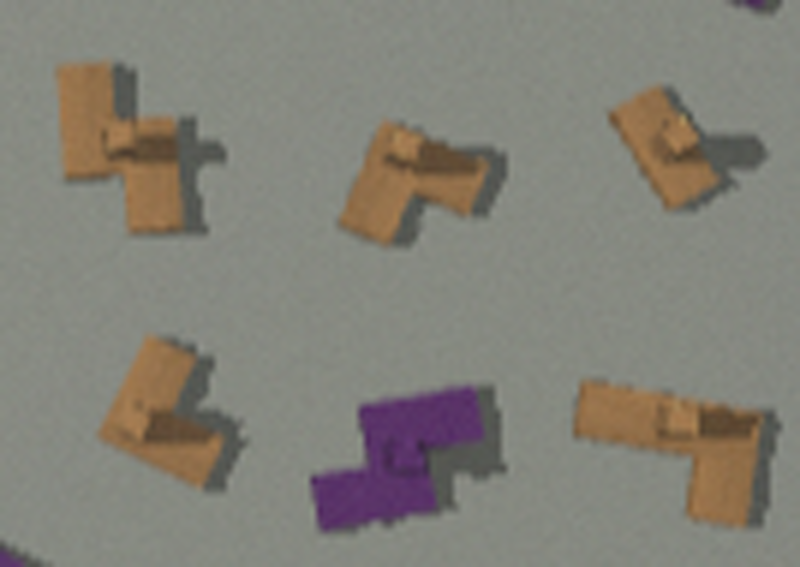

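View pics/c_clamp.png

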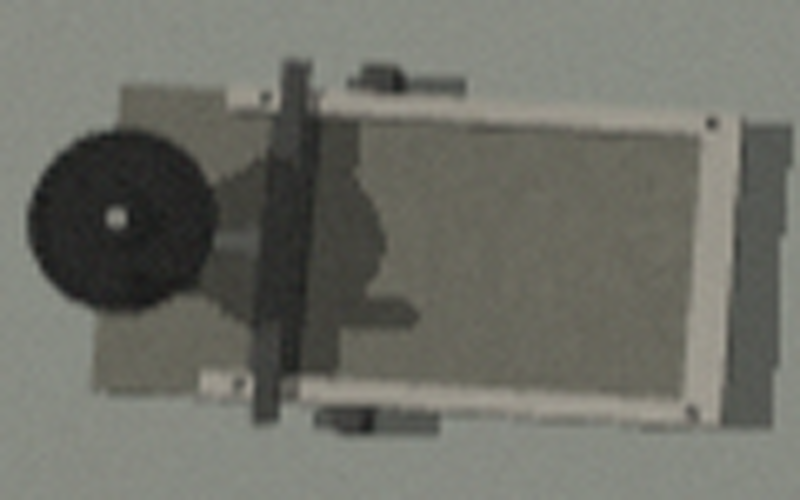

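Bottom-right tile has its foot on the J side, so it is tile_j; present are j, s, v, v, i, and tile_l is absent. Now I'll fit the poses.

```bash
cat > h.py <<'E'
import numpy as np,cv2
from scipy.optimize import minimize
from scipy.spatial.transform import Rotation as R
from plant import state,capture,calibration
CAL={n:calibration(n) for n in("top","scene")}
U=4
def proj(P,n):
    c=CAL[n];r=R.from_quat(np.roll(c["rotation"],-1)).as_matrix()
    p=(np.atleast_2d(P)-c["xyz"])@r*[1,-1,-1]; p=p@c["camera_matrix"].T
    return p[:,:2]/p[:,2:]
def unproj(px,z,n):
    c=CAL[n];r=R.from_quat(np.roll(c["rotation"],-1)).as_matrix()
    d=np.linalg.inv(c["camera_matrix"])@[px[0],px[1],1]; d=r@(d*[1,-1,-1])
    return c["xyz"]+d*(z-c["xyz"][2])/d[2]
MOD=dict(l=[(-34,0),(0,0),(34,0),(34,34)],j=[(-34,0),(0,0),(34,0),(34,-34)],s=[(-34,-17),(0,-17),(0,17),(34,17)],v=[(0,0),(34,0),(0,34)],i=[(-17,0),(17,0)])
def box(x0,x1,y0,y1,z0,z1): return np.array([[x,y,z] for x in(x0,x1) for y in(y0,y1) for z in(z0,z1)])/1e3
def tile(k):
    m=MOD[k];b=[box(x-15.5,x+15.5,y-15.5,y+15.5,0,12) for x,y in m]
    for i,a in enumerate(m):
        for c in m[i+1:]:
            if abs(a[0]-c[0])+abs(a[1]-c[1])==34: b.append(box(min(a[0],c[0])-15.5,max(a[0],c[0])+15.5,min(a[1],c[1])-15.5,max(a[1],c[1])+15.5,0,12))
    return b+[box(-8,8,-8,8,0,48)]
def render(bs,p,z,n,off,shape):
    m=np.zeros(shape,np.uint8);c,s=np.cos(p[2]),np.sin(p[2]);M=np.array([[c,s,0],[-s,c,0],[0,0,1]])
    for b in bs:
        q=(proj(b@M+[p[0],p[1],z],n)-off+.5)*U-.5
        cv2.fillConvexPoly(m,cv2.convexHull(np.round(q*16).astype(np.int32)),255,cv2.LINE_AA,4)
    return m
def fit(bs,masks,p0,z=0,ext=None,step=(.004,.004,.08),pad=32):
    """masks: {cam: float mask 0..1 full res, x1}; p=(x,y,yaw)"""
    data=[]
    for n,m in masks.items():
        c=proj([p0[0],p0[1],z],n)[0];o=np.round(c-pad).astype(int).clip(0)
        k=m[o[1]:o[1]+2*pad,o[0]:o[0]+2*pad];K=cv2.resize(k,None,fx=U,fy=U,interpolation=cv2.INTER_LINEAR)
        data.append((n,o,cv2.GaussianBlur(K,(0,0),2)))
    def cost(p): return sum(((cv2.GaussianBlur(render(bs,p,z,n,o,K.shape),(0,0),2.5)/255.-K)**2).sum() for n,o,K in data)/U/U
    r=minimize(cost,p0,method="Nelder-Mead",options=dict(initial_simplex=[p0]+[np.add(p0,np.eye(3)[i]*step[i]) for i in range(3)],xatol=1e-4,fatol=1e-3))
    return r.x,r.fun
def orange(im):
    h=cv2.cvtColor(im,cv2.COLOR_BGR2HSV); return cv2.inRange(h,(5,95,35),(22,255,255)).astype(np.float32)/255
def blobs(im):
    """(world xy at z=8mm, area) of the wooden tiles in the top picture"""
    m=orange(im);n,_,st,ce=cv2.connectedComponentsWithStats((m>0).astype(np.uint8))
    return [(unproj(ce[i],.008,"top")[:2].round(3),st[i][4],ce[i].round(1)) for i in range(1,n) if 60<st[i][4]<500]
def fit_tile(k,xy,ims,z=0,yaw0=None,cams=("top","scene")):
    masks={n:orange(ims[n]) for n in cams};b=tile(k);cen=np.array(MOD[k]).mean(0)/1e3;best=None
    for y in (np.arange(0,2*np.pi,np.pi/4) if yaw0 is None else [yaw0]):
        c,s=np.cos(y),np.sin(y);p0=[xy[0]-c*cen[0]+s*cen[1],xy[1]-s*cen[0]-c*cen[1],y]
        if yaw0 is not None:p0=[*xy,y]
        r=fit(b,masks,p0,z)
        if best is None or r[1]<best[1]:best=r
    return best
def grab(): return {n:capture(n) for n in("top","scene")}
E
python3 - <<'E'
from h import *
ims={n:cv2.imread(f"pics/{n}0_raw.png") for n in("top","scene")}
for xy,a,ce in blobs(ims["top"]):
    print(xy,a,ce)
    if a>330 or xy[0]<.2 or xy[1]>.25: continue
    for k in("ljsvi"):
        p,f=fit_tile(k,xy,ims)
        if f<60:
            print("  ",k,p.round(4),round(f,1)," top only",fit_tile(k,p[:2],ims,yaw0=p[2],cams=("top",))[0].round(4)," scene only",fit_tile(k,p[:2],ims,yaw0=p[2],cams=("scene",))[0].round(4))
        else: print("  ",k,round(f,1))
E
```

```text
[0.988 0.701] 424 [55.2 76.8]
[ 0.595 -0.087] 339 [277.5 179.3]
[ 0.588 -0.396] 183 [368.8 179.1]
   l 499.9
   j 534.7
   s 503.4
   v 253.0
   i [ 0.5871 -0.3936  0.5167] 43.9  top only [ 0.588  -0.3957  0.5086]  scene only [ 0.5866 -0.3928  0.5153]
[ 0.572 -0.25 ] 261 [325.8 185. ]
   l 289.5
   j 246.2
   s 251.7
   v [ 0.5858 -0.2434  2.695 ] 31.3  top only [ 0.5865 -0.2449  2.6967]  scene only [ 0.5852 -0.2425  2.6895]
   i 151.6
[ 0.442 -0.106] 259 [284.4 224.2]
   l 299.8
   j 284.4
   s 296.0
   v [ 0.4372 -0.0893  4.2137] 34.5  top only [ 0.4371 -0.0913  4.22  ]  scene only [ 0.4369 -0.088   4.2175]
   i 188.3
[ 0.421 -0.396] 374 [371.7 228.6]
[0.337 0.816] 135 [ 12.1 260.6]
```

```bash
python3 - <<'E'
import cv2
t=cv2.imread("pics/scene0_raw.png")
cv2.imwrite("pics/c_sclamp.png",cv2.resize(t[105:205,235:345],(770,700),interpolation=cv2.INTER_CUBIC)[:600])
E
```

```text
(no output)
```

View pics/c_sclamp.png

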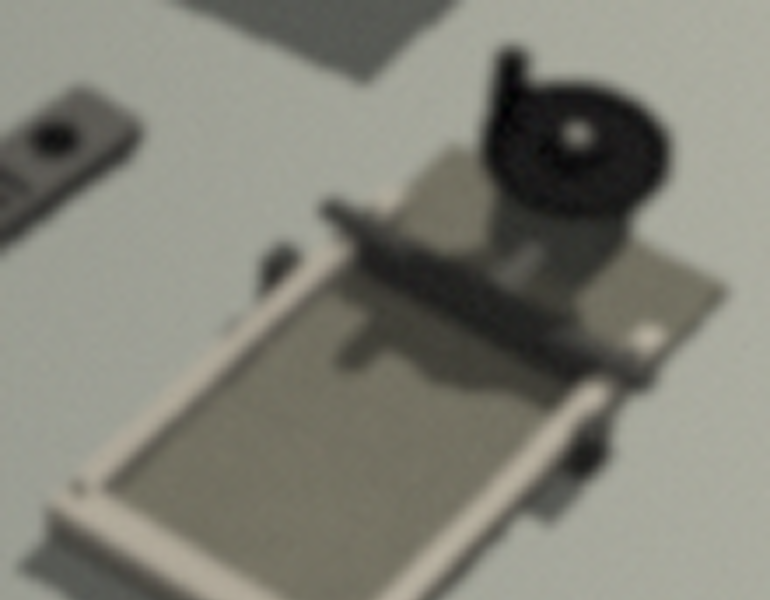

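```bash
python3 - <<'E'
from h import *
ims={n:cv2.imread(f"pics/{n}0_raw.png") for n in("top","scene")}
for k,xy in(("s",(.595,-.087)),("j",(.421,-.396))):
    p,f=fit_tile(k,xy,ims);print(k,p.round(4),round(f,1),fit_tile(k,p[:2],ims,yaw0=p[2],cams=("top",))[0].round(4),fit_tile(k,p[:2],ims,yaw0=p[2],cams=("scene",))[0].round(4))
t=ims["top"];s=ims["scene"]
for y,x in((171,215),(172,215),(216,215),(190,235+2),(190,225),(150,215),(217,200)):print("top",y,x,t[y,x])
# profile across rails
print(t[164:222,205].tolist()); print(t[195,225:245].tolist())
E
```

```text
s [ 0.5946 -0.0854  3.1829] 48.2 [ 0.5952 -0.0873  3.183 ] [ 0.5944 -0.0837  3.1899]
j [ 0.4307 -0.387   4.5075] 51.3 [ 0.4318 -0.3888  4.5129] [ 0.43   -0.386   4.5047]
top 171 215 [140 152 154]
top 172 215 [138 149 153]
top 216 215 [144 155 157]
top 190 237 [139 148 152]
top 190 225 [ 95 107 106]
top 150 215 [131 141 137]
top 217 200 [109 116 114]
[[131, 140, 136], [128, 137, 133], [130, 139, 135], [131, 137, 136], [130, 139, 136], [132, 143, 141], [135, 145, 147], [139, 148, 152], [137, 148, 151], [109, 117, 118], [77, 87, 86], [92, 101, 102], [90, 101, 102], [90, 101, 102], [89, 101, 101], [92, 103, 103], [92, 102, 104], [95, 103, 107], [95, 104, 107], [88, 99, 98], [89, 101, 100], [92, 103, 105], [91, 100, 102], [91, 100, 101], [91, 99, 103], [94, 104, 105], [91, 101, 104], [93, 104, 106], [92, 102, 103], [94, 104, 106], [89, 101, 101], [91, 101, 104], [92, 103, 104], [93, 105, 105], [95, 106, 107], [93, 102, 103], [93, 103, 105], [91, 103, 103], [91, 101, 100], [90, 100, 102], [90, 103, 104], [89, 99, 101], [89, 100, 101], [90, 100, 100], [94, 105, 105], [88, 98, 98], [91, 100, 102], [90, 102, 102], [93, 103, 106], [122, 130, 133], [139, 149, 154], [140, 151, 156], [126, 134, 137], [114, 121, 120], [131, 137, 134], [135, 141, 138], [132, 139, 136], [132, 139, 135]]
[[92, 102, 102], [92, 104, 104], [94, 105, 107], [89, 100, 100], [89, 98, 100], [92, 105, 105], [91, 101, 102], [91, 102, 102], [103, 112, 113], [137, 146, 151], [140, 151, 155], [142, 151, 155], [139, 150, 153], [139, 149, 153], [119, 128, 129], [77, 82, 80], [84, 88, 85], [84, 90, 86], [82, 88, 86], [84, 88, 88]]
```

```bash
cat >> h.py <<'E'
def clampfit(ims,p,cams=("top","scene"),ymax=.045):
    """refine clamp pose by the inner top edges (z 22 mm): bright rail / dark bed crossing"""
    out={}
    edges=[(np.array([sx*.068,y]),np.array([sx*1.,0])) for sx in(1,-1) for y in np.arange(-.085,ymax,.004)]+[(np.array([x,-.1]),np.array([0,-1.])) for x in np.arange(-.055,.056,.004)]
    for n in cams:
        g=cv2.cvtColor(ims[n],cv2.COLOR_BGR2GRAY).astype(np.float32);q=np.array(p,float)
        for it in range(4):
            c,s=np.cos(q[2]),np.sin(q[2]);M=np.array([[c,-s],[s,c]]);A=[];b=[]
            t=np.linspace(-.009,.007,65)
            for e,nn in edges:
                W=np.c_[(e+t[:,None]*nn)@M.T+q[:2],np.full(65,.022)];uv=proj(W,n).astype(np.float32)
                v=cv2.remap(g,uv[:,:1],uv[:,1:],cv2.INTER_LINEAR).ravel()
                lo=np.median(v[:10]);hi=v.max();k=np.where((v[:-1]<(lo+hi)/2)&(v[1:]>=(lo+hi)/2))[0]
                if hi-lo<25 or not len(k):continue
                d=t[k[-1]];w=M@nn;A.append([w[0],w[1],w@(M@np.array([-e[1],e[0]]))]);b.append(d)
            A=np.array(A);b=np.array(b);k=np.abs(b-np.median(b))<.006
            x=np.linalg.lstsq(A[k],b[k],rcond=None)[0];r=A@x-b;k&=np.abs(r)<.0015
            x=np.linalg.lstsq(A[k],b[k],rcond=None)[0];q+=x
        out[n]=q;out[n+"_rms"]=(k.sum(),np.sqrt(np.mean((A@x-b)[k]**2)))
    return out
E
python3 - <<'E'
from h import *
ims={n:cv2.imread(f"pics/{n}0_raw.png") for n in("top","scene")}
a=unproj((235,175),.022,"top");b=unproj((232.75,215),.022,"top");h=unproj((147.4,187.5),.075,"top")
print(a,b,np.hypot(*(a-b)[:2]),h)
m=(a+b)[:2]/2;yaw=np.arctan2(*(a-b)[[1,0]]);u=np.array([-np.sin(yaw),np.cos(yaw)]);p0=[*(m+.1*u),yaw];print("p0",p0,(h[:2]-p0[:2])@u)
o=clampfit(ims,p0);print(o)
E
```

```text
[0.61059445 0.0565659  0.022     ] [0.47495263 0.06566351 0.022     ] 0.1359465638460295 [0.56622082 0.3392052  0.075     ]
p0 [np.float64(0.5494655901124178), np.float64(0.1608905353636643), np.float64(-0.06697053724746105)] 0.17903620927467
{'top': array([ 0.55258868,  0.16248619, -0.08509402]), 'top_rms': (np.int64(94), np.float64(0.000366469641806308)), 'scene': array([ 0.55159082,  0.1665877 , -0.08543408]), 'scene_rms': (np.int64(94), np.float64(0.0004415344530672531))}
```

```bash
cat > search.py <<'E'
from h import *
import itertools
cur=dict(j=(.4307,-.387,4.5075),s=(.5946,-.0854,3.1829),v1=(.5858,-.2434,2.695),v2=(.4372,-.0893,4.2137),i=(.5871,-.3936,.5167));cy=-.0852
def pls(k):
    res=[]
    for r in range(4):
        c,s=[(1,0),(0,1),(-1,0),(0,-1)][r];m=[(c*x-s*y,s*x+c*y) for x,y in MOD[k]]
        for px in np.arange(-68,69,17):
            for py in np.arange(-85,86,17):
                cells=[((px+x+51)/34,(py+y+68)/34) for x,y in m]
                if all(a==int(a) and b==int(b) and 0<=a<4 and 0<=b<5 for a,b in cells):res.append((frozenset((int(a),int(b)) for a,b in cells),px,py,r))
    return res
names=["j","s","v1","v2","i"];P=[pls(n[0]) for n in names];best=[]
def axes(pl):
    ok=[]
    for i,a in enumerate(pl):
        o=[]
        for ax in(0,1):
            good=True
            for j,b in enumerate(pl):
                if i==j:continue
                d=(abs(a[1]-b[1]),abs(a[2]-b[2]))
                if d[ax]<27.5+11 and d[1-ax]<9+11:good=False
            if good:o.append(ax)
        ok.append(o)
    return ok
def rec(i,used,pl):
    if i==5:
        own={c:q for q,p in enumerate(pl) for c in p[0]};k=0
        for (a,b),q in own.items():
            for n in((a+1,b),(a,b+1)):
                if n in own and own[n]!=q:k+=1
        k+=.5*sum(a in(0,3) for a,b in own)+.3*sum(b in(0,) for a,b in own)
        ax=axes(pl)
        if all(ax):best.append((k,pl,ax))
        return
    for p in P[i]:
        if not used&p[0]:rec(i+1,used|p[0],pl+[p])
rec(0,frozenset(),[]);best.sort(key=lambda b:b[0]);print(len(best))
for k,pl,ax in best[:5]:
    print(k);g=np.full((5,4),".")
    for n,p,a in zip(names,pl,ax):
        for c in p[0]:g[4-c[1],c[0]]=n[-1]
        print(n,p[1:],a)
    print("\n".join("".join(r) for r in g))
E
python3 search.py
```

```text
87248
11.2
j (np.int64(17), np.int64(68), 0) [0, 1]
s (np.int64(-17), np.int64(-17), 0) [0, 1]
v1 (np.int64(-51), np.int64(34), 0) [0, 1]
v2 (np.int64(51), np.int64(-68), 1) [0, 1]
i (np.int64(-34), np.int64(-68), 0) [0, 1]
1jjj
11.j
.ss.
ss.2
ii22
11.2
j (np.int64(17), np.int64(68), 0) [0, 1]
s (np.int64(-17), np.int64(-17), 0) [0, 1]
v1 (np.int64(-51), np.int64(34), 0) [0, 1]
v2 (np.int64(51), np.int64(-68), 1) [0, 1]
i (np.int64(-34), np.int64(-68), 2) [0, 1]
1jjj
11.j
.ss.
ss.2
ii22
11.2
j (np.int64(17), np.int64(68), 0) [0, 1]
s (np.int64(-17), np.int64(-17), 0) [0, 1]
v1 (np.int64(51), np.int64(-68), 1) [0, 1]
v2 (np.int64(-51), np.int64(34), 0) [0, 1]
i (np.int64(-34), np.int64(-68), 0) [0, 1]
2jjj
22.j
.ss.
ss.1
ii11
11.2
j (np.int64(17), np.int64(68), 0) [0, 1]
s (np.int64(-17), np.int64(-17), 0) [0, 1]
v1 (np.int64(51), np.int64(-68), 1) [0, 1]
v2 (np.int64(-51), np.int64(34), 0) [0, 1]
i (np.int64(-34), np.int64(-68), 2) [0, 1]
2jjj
22.j
.ss.
ss.1
ii11
11.2
j (np.int64(17), np.int64(68), 0) [0, 1]
s (np.int64(-34), np.int64(34), 1) [0, 1]
v1 (np.int64(-51), np.int64(-68), 0) [0, 1]
v2 (np.int64(17), np.int64(-68), 0) [0, 1]
i (np.int64(34), np.int64(0), 0) [0, 1]
sjjj
ss.j
.sii
1.2.
1122
```

```bash
cat > s2.py <<'E'
exec(open("search.py").read().split("for k,pl,ax in best")[0])
L=[p[0] for p in pls("l")];A=frozenset((a,b) for a in range(4) for b in range(5));n_=0
for k,pl,ax in best:
    if A-frozenset().union(*[p[0] for p in pl]) not in L:continue
    g=np.full((5,4),".");rot=[]
    for n,p,a in zip(names,pl,ax):
        for c in p[0]:g[4-c[1],c[0]]=n[-1]
        d=cy+p[3]*np.pi/2-cur[n][2];rot.append((n,(int(p[1]),int(p[2])-15),p[3],a,int(np.degrees((d+np.pi)%(2*np.pi)-np.pi))))
    tot=sum(abs(r[4]) for r in rot)
    rows=[y for y in range(1,5) if all(g[4-y,x]!=g[5-y,x] or g[4-y,x]=="." for x in range(4))]
    if n_<400 and (rows) and tot<480:
        print(round(k,1),rows,tot,rot);print("\n".join("".join(r) for r in g));n_+=1
        if n_>6:break
E
python3 s2.py
```

```text
87248
14.2 [2] 394 [('j', (17, 19), 0, [0], 96), ('s', (-17, -66), 0, [0, 1], 172), ('v1', (51, -83), 1, [0, 1], -69), ('v2', (-51, 53), 3, [0, 1], 23), ('i', (34, 53), 0, [0], -34)]
22ii
2jjj
...j
.ss1
ss11
14.2 [2] 229 [('j', (17, 19), 0, [0], 96), ('s', (-17, -66), 2, [0, 1], -7), ('v1', (51, -83), 1, [0, 1], -69), ('v2', (-51, 53), 3, [0, 1], 23), ('i', (34, 53), 0, [0], -34)]
22ii
2jjj
...j
.ss1
ss11
14.2 [2] 340 [('j', (17, 19), 0, [0], 96), ('s', (-17, -66), 2, [0, 1], -7), ('v1', (51, -83), 1, [0, 1], -69), ('v2', (-51, 53), 3, [0, 1], 23), ('i', (34, 53), 2, [0], 145)]
22ii
2jjj
...j
.ss1
ss11
14.2 [2] 403 [('j', (17, 19), 0, [0], 96), ('s', (-17, -66), 2, [0, 1], -7), ('v1', (-51, 53), 3, [0, 1], 110), ('v2', (51, -83), 1, [0, 1], -156), ('i', (34, 53), 0, [0], -34)]
11ii
1jjj
...j
.ss2
ss22
14.2 [2] 422 [('j', (-51, 19), 1, [0, 1], -173), ('s', (17, 36), 0, [0, 1], 172), ('v1', (51, -49), 2, [0, 1], 20), ('v2', (-51, -49), 3, [0, 1], 23), ('i', (0, -83), 0, [0, 1], -34)]
jjss
jss.
j...
2211
2ii1
14.2 [2] 460 [('j', (-51, 19), 1, [0, 1], -173), ('s', (17, 36), 2, [0, 1], -7), ('v1', (-51, -83), 0, [0, 1], -159), ('v2', (17, -49), 2, [1], -66), ('i', (51, -66), 1, [1], 55)]
jjss
jss.
j...
122i
112i
14.2 [2] 460 [('j', (-51, 19), 1, [0, 1], -173), ('s', (17, 36), 2, [0, 1], -7), ('v1', (-17, -83), 0, [1], -159), ('v2', (51, -49), 2, [0, 1], -66), ('i', (-51, -66), 1, [1], 55)]
jjss
jss.
j...
i122
i112
```

```bash
cat >> h.py <<'E'
def plan(*wps):
    """wps: (x,y,z,phi) world, tool down, tool x at phi -> rows from the present pose"""
    s=state();R0=R.from_quat(np.roll(s["tool_rot"],-1));p0=np.array(s["position"])
    m=R0.as_matrix();print("now",p0.round(4),"phi",round(np.arctan2(m[1,0],m[0,0]),4),"q7",round(s["q"][6],2),"open",round(s["opening"]*1e3,1),"t",s["time_s"])
    for x,y,z,f in wps:
        T=R.from_euler("z",f)*R.from_euler("x",np.pi);d=(R0.inv()*T).as_rotvec(degrees=True)/5;t=R0.inv().apply(np.array([x,y,z])-p0)/.06
        print("  tr",t.round(2).tolist(),"dr",d.round(2).tolist(),"rows~",int(np.ceil(max(np.linalg.norm(t)*60/62.5,np.linalg.norm(d)*5/10.7))))
CL=np.array([.5521,.1645,-.0852])
def inclamp(x,y,r=0):
    """clamp mm, quarter turns -> world x,y,yaw"""
    c,s=np.cos(CL[2]),np.sin(CL[2]);return CL[0]+(c*x-s*y)/1e3,CL[1]+(s*x+c*y)/1e3,CL[2]+r*np.pi/2
E
python3 -c "
from h import *
plan((.5946,-.0854,.12,1.612),(.5946,-.0854,.05,1.612),(.5946,-.0854,.037,1.612))"
```

```text
now [ 0.1656 -0.628   0.2217] phi 0.2578 q7 -0.02 open 94.1 t 0.1
  tr [9.22, -6.92, 1.71] dr [-0.02, -0.01, -15.52] rows~ 12
  tr [9.22, -6.92, 2.87] dr [-0.02, -0.01, -15.52] rows~ 12
  tr [9.22, -6.92, 3.09] dr [-0.02, -0.01, -15.52] rows~ 12
```

```bash
python3 -m handwheel '[{"translation":[2,-1.4,0],"dr":[0,0,-3],"fingers":40},{"translation":[9.22,-6.92,1.71],"dr":[0,0,-15.5],"fingers":40},{"translation":[9.22,-6.92,1.71],"dr":[0,0,-15.5],"fingers":40},{"translation":[9.22,-6.92,1.71],"dr":[0,0,-15.5],"fingers":40},{"translation":[9.22,-6.92,1.71],"dr":[0,0,-15.5],"fingers":40},{"translation":[9.22,-6.92,1.71],"dr":[0,0,-15.5],"fingers":40},{"translation":[9.22,-6.92,1.71],"dr":[0,0,-15.5],"fingers":40},{"translation":[9.22,-6.92,1.71],"dr":[0,0,-15.5],"fingers":40},{"translation":[9.22,-6.92,1.71],"dr":[0,0,-15.5],"fingers":40},{"translation":[9.22,-6.92,1.71],"dr":[0,0,-15.5],"fingers":40},{"translation":[9.22,-6.92,1.71],"dr":[0,0,-15.5],"fingers":40},{"translation":[9.22,-6.92,1.71],"dr":[0,0,-15.5],"fingers":40},{"translation":[9.22,-6.92,1.71],"dr":[0,0,-15.5],"fingers":40},{"translation":[9.22,-6.92,1.71],"dr":[0,0,-15.5],"fingers":40},{"translation":[9.22,-6.92,1.71],"dr":[0,0,-15.5],"fingers":40},{"translation":[9.22,-6.92,1.71],"dr":[0,0,-15.5],"fingers":40}]' 20
python3 -c "
from h import *
plan((.5946,-.0854,.037,1.612))"
```

```text
time_s: 2.1
position: [0.5945, -0.0874, 0.1202]
tool_rot: [0.0, 0.694, 0.72, -0.0]
ft_force: [0.4, 0.6, -0.6]
opening: 0.0402
now [ 0.5945 -0.0874  0.1202] phi 1.6085 q7 -0.1 open 40.2 t 2.1
  tr [0.03, 0.0, 1.39] dr [0.0, 0.01, -0.04] rows~ 2
```

```bash
python3 -m handwheel '[{"translation":[0.03,0,0.7],"dr":[0,0,0],"fingers":40},{"translation":[0.03,0,1.39],"dr":[0,0,0],"fingers":40},{"translation":[0.03,0,1.39],"dr":[0,0,0],"fingers":40},{"translation":[0.03,0,1.39],"dr":[0,0,0],"fingers":10},{"translation":[0.03,0,1.39],"dr":[0,0,0],"fingers":10},{"translation":[0.03,0,1.39],"dr":[0,0,0],"fingers":10},{"translation":[0.03,0,1.39],"dr":[0,0,0],"fingers":10},{"translation":[0.03,0,1.39],"dr":[0,0,0],"fingers":10},{"translation":[0.03,0,0],"dr":[0,0,0],"fingers":10},{"translation":[0.03,0,0],"dr":[0,0,0],"fingers":10},{"translation":[0.03,0,0],"dr":[0,0,0],"fingers":10},{"translation":[0.03,0,0],"dr":[0,0,0],"fingers":10}]' 25
python3 - <<'E'
from h import *
x,y,_=inclamp(-17,-66);plan((x,y,.12,1.4856),(x,y,.045,1.4856))
ims=grab()
for n in ims:cv2.imwrite(f"pics/{n}1_raw.png",ims[n])
a,b=ims["top"][140:230,230:340],ims["scene"][180:270,200:310]
cv2.imwrite("pics/grip1.png",cv2.resize(np.hstack([a,b]),(792,324),interpolation=cv2.INTER_CUBIC))
E
```

```text
time_s: 3.6
position: [0.5939, -0.0843, 0.119]
tool_rot: [-0.001, 0.693, 0.721, -0.001]
ft_force: [0.2, -0.0, -0.6]
opening: 0.0157
now [ 0.5939 -0.0843  0.119 ] phi 1.6104 q7 -0.11 open 15.7 t 3.6
  tr [3.12, -0.95, -0.02] dr [-0.02, 0.0, 1.43] rows~ 4
  tr [3.12, -0.95, 1.23] dr [-0.02, 0.0, 1.43] rows~ 4
```

View pics/grip1.png

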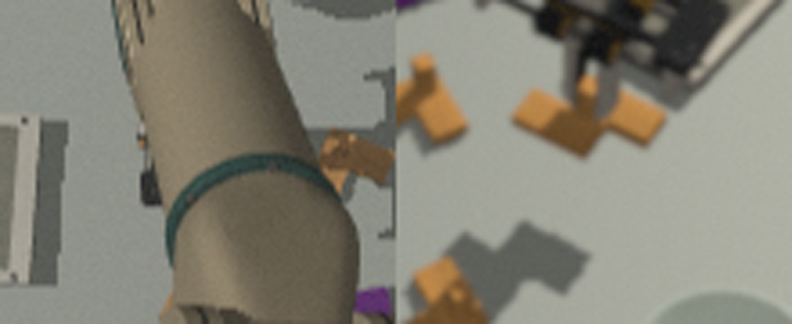

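```bash
python3 -m handwheel '[{"translation":[1,-0.3,0],"dr":[0,0,0.5],"fingers":10},{"translation":[2,-0.6,0],"dr":[0,0,1],"fingers":10},{"translation":[3.12,-0.95,0],"dr":[0,0,1.43],"fingers":10},{"translation":[3.12,-0.95,0],"dr":[0,0,1.43],"fingers":10},{"translation":[3.12,-0.95,0],"dr":[0,0,1.43],"fingers":10},{"translation":[3.12,-0.95,0],"dr":[0,0,1.43],"fingers":10},{"translation":[3.12,-0.95,0],"dr":[0,0,1.43],"fingers":10},{"translation":[3.12,-0.95,0],"dr":[0,0,1.43],"fingers":10}]' 25
python3 - <<'E'
from h import *
x,y,_=inclamp(-17,-66);plan((x,y,.060,1.4856),(x,y,.0455,1.4856))
E
```

```text
time_s: 4.7
position: [0.5307, 0.0993, 0.1198]
tool_rot: [0.0, 0.737, 0.676, -0.0]
ft_force: [-0.2, -0.3, -0.4]
opening: 0.0161
now [0.5307 0.0993 0.1198] phi 1.4836 q7 -0.53 open 16.1 t 4.7
  tr [0.01, -0.02, 1.0] dr [0.0, 0.0, -0.02] rows~ 1
  tr [0.01, -0.02, 1.24] dr [0.0, 0.0, -0.02] rows~ 2
```

```bash
python3 -m handwheel '[{"translation":[0.01,-0.02,0.6],"dr":[0,0,0],"fingers":10},{"translation":[0.01,-0.02,1.0],"dr":[0,0,0],"fingers":10},{"translation":[0.01,-0.02,1.24],"dr":[0,0,0],"fingers":10},{"translation":[0.01,-0.02,1.24],"dr":[0,0,0],"fingers":10},{"translation":[0.01,-0.02,1.24],"dr":[0,0,0],"fingers":28},{"translation":[0.01,-0.02,1.24],"dr":[0,0,0],"fingers":28},{"translation":[0.01,-0.02,1.24],"dr":[0,0,0],"fingers":28},{"translation":[0.01,-0.02,0.6],"dr":[0,0,0],"fingers":28},{"translation":[0.01,-0.02,0],"dr":[0,0,0],"fingers":28},{"translation":[0.01,-0.02,0],"dr":[0,0,0],"fingers":28}]' 25
python3 - <<'E'
from h import *
plan((.5858,-.2434,.12,2.695))
E
```

```text
time_s: 5.95
position: [0.5312, 0.1018, 0.1225]
tool_rot: [0.001, 0.737, 0.676, 0.003]
ft_force: [-0.3, -0.5, -0.2]
opening: 0.0281
now [0.5312 0.1018 0.1225] phi 1.4854 q7 -0.54 open 28.1 t 5.95
  tr [-5.65, 1.4, 0.04] dr [0.07, 0.02, -13.86] rows~ 7
```

```bash
python3 -m handwheel '[{"translation":[-1,0.3,0],"dr":[0,0,-2],"fingers":40},{"translation":[-5.65,1.4,0.04],"dr":[0,0,-13.85],"fingers":40},{"translation":[-5.65,1.4,0.04],"dr":[0,0,-13.85],"fingers":40},{"translation":[-5.65,1.4,0.04],"dr":[0,0,-13.85],"fingers":40},{"translation":[-5.65,1.4,0.04],"dr":[0,0,-13.85],"fingers":40},{"translation":[-5.65,1.4,0.04],"dr":[0,0,-13.85],"fingers":40},{"translation":[-5.65,1.4,0.04],"dr":[0,0,-13.85],"fingers":40},{"translation":[-5.65,1.4,0.04],"dr":[0,0,-13.85],"fingers":40},{"translation":[-5.65,1.4,0.04],"dr":[0,0,-13.85],"fingers":40},{"translation":[-5.65,1.4,0.04],"dr":[0,0,-13.85],"fingers":40}]' 25
cat >> h.py <<'E'
def rel(p):
    c,s=np.cos(CL[2]),np.sin(CL[2]);d=np.array(p[:2])-CL[:2];return np.array([c*d[0]+s*d[1],-s*d[0]+c*d[1]])*1e3
def check(items,ims,z=0):
    """items: {name:(k,x,y,yaw)}; refit per camera, report moves in mm"""
    for n,(k,x,y,w) in items.items():
        for c in("top","scene"):
            p,f=fit_tile(k,(x,y),ims,z=z,yaw0=w,cams=(c,));print(n,c,"world",p.round(4),"clamp",rel(p).round(1),"dyaw",round(np.degrees(p[2]-w),1),"dmm",((p[:2]-[x,y])*1e3).round(1),"cost",round(f,1))
E
python3 - <<'E'
from h import *
plan((.5858,-.2434,.037,2.695))
ims=grab()
for n in ims:cv2.imwrite(f"pics/{n}2_raw.png",ims[n])
check(dict(s=("s",*inclamp(-17,-66,2))),ims,z=.008)
for n,o in clampfit(ims,CL).items():print(n,o)
check(dict(v1=("v",.5858,-.2434,2.695),v2=("v",.4372,-.0893,4.2137),i=("i",.5871,-.3936,.5167),j=("j",.4307,-.387,4.5075)),ims)
a=np.vstack([cv2.resize(ims["top"],None,fx=1.17,fy=1.17)[150:300],cv2.resize(ims["scene"],None,fx=1.17,fy=1.17)])
cv2.imwrite("pics/p2.png",a[:600])
E
```

```text
time_s: 7.2
position: [0.5842, -0.2427, 0.1175]
tool_rot: [-0.0, 0.221, 0.975, -0.0]
ft_force: [-0.1, -0.5, -0.4]
opening: 0.04
now [ 0.5842 -0.2427  0.1175] phi 2.6949 q7 0.99 open 40.0 t 7.2
  tr [-0.03, 0.0, 1.34] dr [-0.0, -0.0, -0.0] rows~ 2
s top world [0.5306 0.0985 3.0641] clamp [-15.8 -67.5] dyaw 0.4 dmm [ 1.1 -1.6] cost 11.5
s scene world [0.5302 0.1046 2.9769] clamp [-16.7 -61.6] dyaw -4.6 dmm [0.7 4.4] cost 31.4
top [ 0.55251846  0.16195774 -0.08119827]
top_rms (np.int64(88), np.float64(0.0005254460695596871))
scene [ 0.55152602  0.16658966 -0.08802685]
scene_rms (np.int64(91), np.float64(0.0005477502490577391))
v1 top world [ 0.5863 -0.2454  2.678 ] clamp [  68.9 -405.5] dyaw -1.0 dmm [ 0.5 -2. ] cost 19.6
v1 scene world [ 0.5856 -0.2427  2.6903] clamp [  68.  -402.9] dyaw -0.3 dmm [-0.2  0.7] cost 24.2
v2 top world [ 0.4371 -0.0913  4.2192] clamp [ -92.8 -264.7] dyaw 0.3 dmm [-0.1 -2. ] cost 9.4
v2 scene world [ 0.4312 -0.0885  3.8631] clamp [ -98.9 -262.3] dyaw -20.1 dmm [-6.   0.8] cost 354.0
i top world [ 0.5009 -0.223   1.3172] clamp [ -18.1 -390.5] dyaw 45.9 dmm [-86.2 170.6] cost 9.6
i scene world [ 0.5873 -0.3925  0.5112] clamp [  82.5 -552. ] dyaw -0.3 dmm [0.2 1.1] cost 22.9
j top world [ 0.4326 -0.3839  4.5064] clamp [ -72.4 -556.6] dyaw -0.1 dmm [1.9 3.1] cost 305.2
j scene world [ 0.4299 -0.3859  4.5107] clamp [ -74.9 -558.8] dyaw 0.2 dmm [-0.8  1.1] cost 24.6
```

View pics/p2.png

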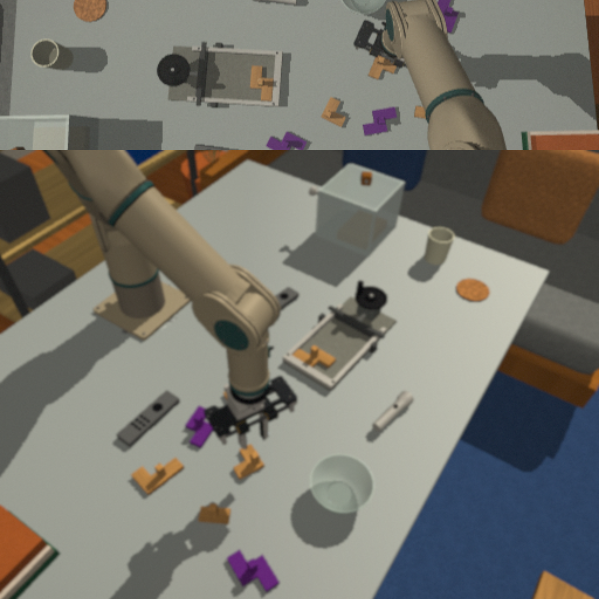

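S lies in the bed about 0.7 mm from nominal, top camera against top camera. V1 has not moved; picking it.

```bash
python3 -m handwheel '[{"translation":[-0.03,0,0.7],"dr":[0,0,0],"fingers":40},{"translation":[-0.03,0,1.34],"dr":[0,0,0],"fingers":40},{"translation":[-0.03,0,1.34],"dr":[0,0,0],"fingers":40},{"translation":[-0.03,0,1.34],"dr":[0,0,0],"fingers":40},{"translation":[-0.03,0,1.34],"dr":[0,0,0],"fingers":10},{"translation":[-0.03,0,1.34],"dr":[0,0,0],"fingers":10},{"translation":[-0.03,0,1.34],"dr":[0,0,0],"fingers":10},{"translation":[-0.03,0,1.34],"dr":[0,0,0],"fingers":10},{"translation":[-0.03,0,1.34],"dr":[0,0,0],"fingers":10},{"translation":[-0.03,0,0.6],"dr":[0,0,0],"fingers":10},{"translation":[-0.03,0,0],"dr":[0,0,0],"fingers":10},{"translation":[-0.03,0,0],"dr":[0,0,0],"fingers":10},{"translation":[-0.03,0,0],"dr":[0,0,0],"fingers":10}]' 25
python3 - <<'E'
from h import *
x,y,_=inclamp(51,-83);plan((x,y,.12,1.4856))
E
```

```text
time_s: 8.93
position: [0.5849, -0.2446, 0.1167]
tool_rot: [-0.001, 0.222, 0.975, -0.0]
ft_force: [0.4, 0.5, -1.8]
opening: 0.0158
now [ 0.5849 -0.2446  0.1167] phi 2.6941 q7 0.99 open 15.8 t 8.925
  tr [2.16, 4.92, -0.06] dr [-0.01, -0.01, 13.85] rows~ 7
```

```bash
python3 -m handwheel '[{"translation":[0.4,0.8,-0.06],"dr":[0,0,2],"fingers":10},{"translation":[0.8,1.6,-0.06],"dr":[0,0,4],"fingers":10},{"translation":[2.16,4.92,-0.06],"dr":[0,0,13.85],"fingers":10},{"translation":[2.16,4.92,-0.06],"dr":[0,0,13.85],"fingers":10},{"translation":[2.16,4.92,-0.06],"dr":[0,0,13.85],"fingers":10},{"translation":[2.16,4.92,-0.06],"dr":[0,0,13.85],"fingers":10},{"translation":[2.16,4.92,-0.06],"dr":[0,0,13.85],"fingers":10},{"translation":[2.16,4.92,-0.06],"dr":[0,0,13.85],"fingers":10},{"translation":[2.16,4.92,-0.06],"dr":[0,0,13.85],"fingers":10},{"translation":[2.16,4.92,-0.06],"dr":[0,0,13.85],"fingers":10},{"translation":[2.16,4.92,-0.06],"dr":[0,0,13.85],"fingers":10},{"translation":[2.16,4.92,-0.06],"dr":[0,0,13.85],"fingers":10}]' 25
python3 - <<'E'
from h import *
x,y,_=inclamp(51.5,-82.5);plan((x,y,.060,1.4856),(x,y,.0455,1.4856))
E
```

```text
time_s: 10.42
position: [0.5966, 0.0775, 0.1211]
tool_rot: [-0.0, 0.737, 0.676, 0.0]
ft_force: [0.1, 0.8, -1.3]
opening: 0.0159
now [0.5966 0.0775 0.1211] phi 1.4853 q7 -0.48 open 15.9 t 10.425
  tr [0.01, -0.0, 1.02] dr [0.0, -0.0, -0.0] rows~ 1
  tr [0.01, -0.0, 1.26] dr [0.0, -0.0, -0.0] rows~ 2
```

```bash
python3 -m handwheel '[{"translation":[0.01,0,0.6],"dr":[0,0,0],"fingers":10},{"translation":[0.01,0,1.0],"dr":[0,0,0],"fingers":10},{"translation":[0.01,0,1.26],"dr":[0,0,0],"fingers":10},{"translation":[0.01,0,1.26],"dr":[0,0,0],"fingers":10},{"translation":[0.01,0,1.26],"dr":[0,0,0],"fingers":10},{"translation":[0.01,0,1.26],"dr":[0,0,0],"fingers":28},{"translation":[0.01,0,1.26],"dr":[0,0,0],"fingers":28},{"translation":[0.01,0,1.26],"dr":[0,0,0],"fingers":28},{"translation":[0.01,0,0.6],"dr":[0,0,0],"fingers":28},{"translation":[0.01,0,0],"dr":[0,0,0],"fingers":28},{"translation":[0.01,0,0],"dr":[0,0,0],"fingers":28}]' 25
python3 - <<'E'
from h import *
f=1.4856-(-.0852+2*np.pi-4.5075);print(f);plan((.4307,-.387,.12,f))
E
```

```text
time_s: 11.8
position: [0.5988, 0.0789, 0.124]
tool_rot: [0.002, 0.737, 0.676, 0.003]
ft_force: [0.5, 0.6, 0.3]
opening: 0.0281
-0.20488530717958553
now [0.5988 0.0789 0.124 ] phi 1.4854 q7 -0.48 open 28.1 t 11.8
  tr [-7.98, -2.13, 0.04] dr [0.03, -0.07, 19.37] rows~ 10
```

```bash
python3 -m handwheel '[{"translation":[-1,-0.2,0],"dr":[0,0,2],"fingers":40},{"translation":[-7.98,-2.13,0.04],"dr":[0,0,19.4],"fingers":40},{"translation":[-7.98,-2.13,0.04],"dr":[0,0,19.4],"fingers":40},{"translation":[-7.98,-2.13,0.04],"dr":[0,0,19.4],"fingers":40},{"translation":[-7.98,-2.13,0.04],"dr":[0,0,19.4],"fingers":40},{"translation":[-7.98,-2.13,0.04],"dr":[0,0,19.4],"fingers":40},{"translation":[-7.98,-2.13,0.04],"dr":[0,0,19.4],"fingers":40},{"translation":[-7.98,-2.13,0.04],"dr":[0,0,19.4],"fingers":40},{"translation":[-7.98,-2.13,0.04],"dr":[0,0,19.4],"fingers":40},{"translation":[-7.98,-2.13,0.04],"dr":[0,0,19.4],"fingers":40},{"translation":[-7.98,-2.13,0.04],"dr":[0,0,19.4],"fingers":40},{"translation":[-7.98,-2.13,0.04],"dr":[0,0,19.4],"fingers":40},{"translation":[-7.98,-2.13,0.04],"dr":[0,0,19.4],"fingers":40}]' 25
python3 - <<'E'
from h import *
plan((.4307,-.387,.037,-.2049))
ims=grab()
for n in ims:cv2.imwrite(f"pics/{n}3_raw.png",ims[n])
check(dict(s=("s",*inclamp(-17,-66,2)),v1=("v",*inclamp(51.5,-82.5,1))),ims,z=.008)
check(dict(v2=("v",.4372,-.0893,4.2137),i=("i",.5871,-.3936,.5167),j=("j",.4307,-.387,4.5075)),ims)
E
```

```text
time_s: 13.42
position: [0.4289, -0.3872, 0.1187]
tool_rot: [-0.0, 0.995, -0.102, 0.0]
ft_force: [-1.2, -0.2, 0.5]
opening: 0.0401
now [ 0.4289 -0.3872  0.1187] phi -0.2053 q7 -0.94 open 40.1 t 13.425
  tr [0.03, -0.01, 1.36] dr [-0.0, -0.0, -0.01] rows~ 2
s top world [0.5564 0.0963 2.9547] clamp [ 10.1 -67.6] dyaw -5.8 dmm [26.9 -3.9] cost 207.9
s scene world [0.5524 0.1015 2.7596] clamp [  5.7 -62.7] dyaw -17.0 dmm [22.9  1.4] cost 159.0
v1 top world [0.5642 0.0845 0.6917] clamp [ 18.9 -78.7] dyaw -45.5 dmm [-32.2   6.5] cost 267.3
v1 scene world [0.5725 0.0887 1.0929] clamp [ 26.7 -73.8] dyaw -22.5 dmm [-23.9  10.8] cost 227.5
v2 top world [ 0.4368 -0.0912  4.2295] clamp [ -93.1 -264.6] dyaw 0.9 dmm [-0.4 -1.9] cost 11.3
v2 scene world [ 0.4364 -0.0878  4.2189] clamp [ -93.9 -261.2] dyaw 0.3 dmm [-0.8  1.5] cost 19.6
i top world [ 0.588  -0.3958  0.5076] clamp [  83.5 -555.2] dyaw -0.5 dmm [ 0.9 -2.2] cost 6.9
i scene world [ 0.5869 -0.3927  0.5127] clamp [  82.1 -552.2] dyaw -0.2 dmm [-0.2  0.9] cost 12.8
j top world [ 0.4294 -0.3874  4.5245] clamp [ -75.3 -560.3] dyaw 1.0 dmm [-1.3 -0.4] cost 239.2
j scene world [ 0.4301 -0.3859  4.5107] clamp [ -74.7 -558.8] dyaw 0.2 dmm [-0.6  1.1] cost 34.8
```

```bash
python3 -m handwheel '[{"translation":[0.03,0,0.7],"dr":[0,0,0],"fingers":40},{"translation":[0.03,0,1.36],"dr":[0,0,0],"fingers":40},{"translation":[0.03,0,1.36],"dr":[0,0,0],"fingers":40},{"translation":[0.03,0,1.36],"dr":[0,0,0],"fingers":40},{"translation":[0.03,0,1.36],"dr":[0,0,0],"fingers":10},{"translation":[0.03,0,1.36],"dr":[0,0,0],"fingers":10},{"translation":[0.03,0,1.36],"dr":[0,0,0],"fingers":10},{"translation":[0.03,0,1.36],"dr":[0,0,0],"fingers":10},{"translation":[0.03,0,1.36],"dr":[0,0,0],"fingers":10},{"translation":[0.03,0,0.6],"dr":[0,0,0],"fingers":10},{"translation":[0.03,0,0],"dr":[0,0,0],"fingers":10},{"translation":[0.03,0,0],"dr":[0,0,0],"fingers":10},{"translation":[0.03,0,0],"dr":[0,0,0],"fingers":10}]' 25
cat >> h.py <<'E'
def joint(items,ims,cams=("top","scene"),z=.008,pad=42):
    """items {name:(k,x,y,yaw)} in the bed, fitted together, per camera; rel. to that camera's own clamp pose"""
    OFF=dict(top=np.array([.0005,-.002]),scene=np.array([-.0005,.0021]))
    for n in cams:
        P={a:np.array([*(np.array(v[1:3])+OFF[n]),v[3]]) for a,v in items.items()};c=proj([*CL[:2],z],n)[0];o=np.round(c-pad).astype(int)
        K=cv2.GaussianBlur(cv2.resize(orange(ims[n])[o[1]:o[1]+2*pad,o[0]:o[0]+2*pad],None,fx=U,fy=U),(0,0),2)
        for it in range(3):
            for a in items:
                bg=np.maximum.reduce([np.zeros(K.shape,np.uint8)]+[render(tile(items[b][0]),P[b],z,n,o,K.shape) for b in items if b!=a])
                cost=lambda p:((cv2.GaussianBlur(np.maximum(bg,render(tile(items[a][0]),p,z,n,o,K.shape)),(0,0),2.5)/255.-K)**2).sum()/16
                r=minimize(cost,P[a],method="Nelder-Mead",options=dict(initial_simplex=[P[a]]+[P[a]+np.eye(3)[i]*(.003,.003,.06)[i] for i in range(3)],xatol=1e-4,fatol=1e-3));P[a]=r.x
        print(n,"cost",round(r.fun,1),{a:(rel(P[a][:2]-OFF[n]).round(1).tolist(),round(np.degrees(P[a][2]-items[a][3]),1)) for a in items})
E
python3 - <<'E'
from h import *
ims={n:cv2.imread(f"pics/{n}3_raw.png") for n in("top","scene")}
joint(dict(s=("s",*inclamp(-17,-66,2)),v1=("v",*inclamp(51.5,-82.5,1))),ims)
x,y,_=inclamp(17,21);plan((x,y,.125,1.4856))
E
```

```text
time_s: 15.15
position: [0.4298, -0.3876, 0.118]
tool_rot: [-0.0, 0.995, -0.103, -0.0]
ft_force: [-0.1, 0.3, -0.7]
opening: 0.0157
top cost 11.0 {'s': ([-14.6, -66.0], np.float64(-0.7)), 'v1': ([49.3, -79.8], np.float64(-1.2))}
scene cost 33.9 {'s': ([-14.0, -63.1], np.float64(-5.6)), 'v1': ([43.6, -76.1], np.float64(-4.5))}
now [ 0.4298 -0.3876  0.118 ] phi -0.2072 q7 -0.94 open 15.7 t 15.15
  tr [0.34, -9.81, -0.11] dr [-0.02, 0.0, -19.4] rows~ 10
```

```bash
python3 - <<'E'
from h import *
a=cv2.imread("pics/top3_raw.png")[160:225,175:245];b=cv2.imread("pics/scene3_raw.png")[145:210,238:308]
cv2.imwrite("pics/c3.png",cv2.resize(np.hstack([a,b]),(798,371),interpolation=cv2.INTER_CUBIC))
E
```

```text
(no output)
```

View pics/c3.png

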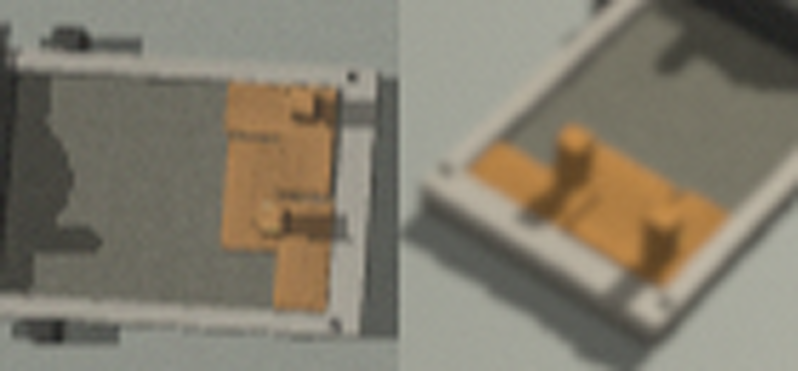

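S and V1 lie flat and nested, S at about (270,215) and V1 at (305,105) in the crop's left half. Now J, which is held.

```bash
python3 -m handwheel '[{"translation":[0.1,-0.8,-0.1],"dr":[0,0,-1],"fingers":10},{"translation":[0.1,-1.6,-0.1],"dr":[0,0,-3],"fingers":10},{"translation":[0.34,-9.81,-0.11],"dr":[0,0,-19.4],"fingers":10},{"translation":[0.34,-9.81,-0.11],"dr":[0,0,-19.4],"fingers":10},{"translation":[0.34,-9.81,-0.11],"dr":[0,0,-19.4],"fingers":10},{"translation":[0.34,-9.81,-0.11],"dr":[0,0,-19.4],"fingers":10},{"translation":[0.34,-9.81,-0.11],"dr":[0,0,-19.4],"fingers":10},{"translation":[0.34,-9.81,-0.11],"dr":[0,0,-19.4],"fingers":10},{"translation":[0.34,-9.81,-0.11],"dr":[0,0,-19.4],"fingers":10},{"translation":[0.34,-9.81,-0.11],"dr":[0,0,-19.4],"fingers":10},{"translation":[0.34,-9.81,-0.11],"dr":[0,0,-19.4],"fingers":10},{"translation":[0.34,-9.81,-0.11],"dr":[0,0,-19.4],"fingers":10},{"translation":[0.34,-9.81,-0.11],"dr":[0,0,-19.4],"fingers":10},{"translation":[0.34,-9.81,-0.11],"dr":[0,0,-19.4],"fingers":10},{"translation":[0.34,-9.81,-0.11],"dr":[0,0,-19.4],"fingers":10},{"translation":[0.34,-9.81,-0.11],"dr":[0,0,-19.4],"fingers":10}]' 25
python3 - <<'E'
from h import *
x,y,_=inclamp(17,21);plan((x,y,.060,1.4856),(x,y,.0455,1.4856))
im=capture("scene");cv2.imwrite("pics/c4.png",cv2.resize(im[110:240,180:340],(800,650),interpolation=cv2.INTER_CUBIC)[:600])
E
```

```text
time_s: 17.15
position: [0.5715, 0.1833, 0.1254]
tool_rot: [0.0, 0.737, 0.676, 0.0]
ft_force: [0.7, 0.1, -0.2]
opening: 0.016
now [0.5715 0.1833 0.1254] phi 1.4851 q7 -0.64 open 16.0 t 17.15
  tr [0.01, -0.01, 1.09] dr [0.0, -0.0, -0.01] rows~ 2
  tr [0.01, -0.01, 1.33] dr [0.0, -0.0, -0.01] rows~ 2
```

View pics/c4.png

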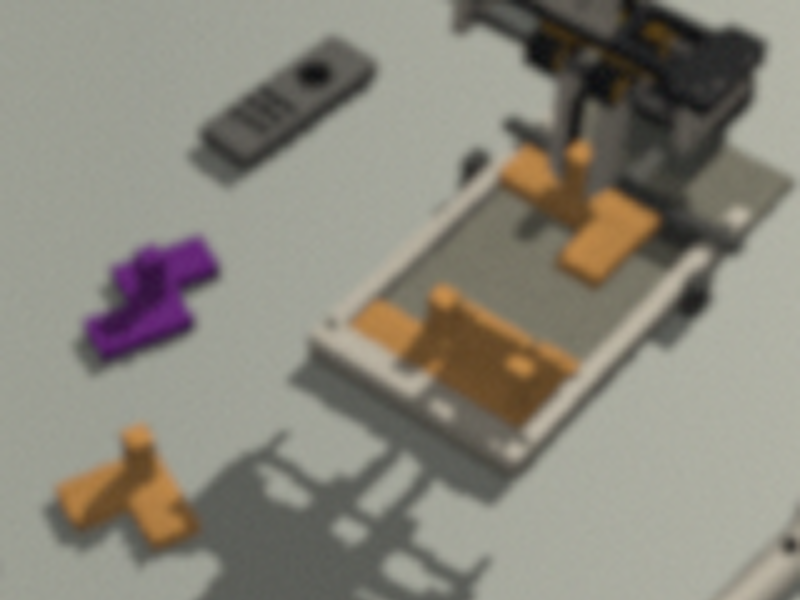

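J hangs level and correctly turned, foot towards V1. Lowering.

```bash
python3 -m handwheel '[{"translation":[0.01,-0.01,0.6],"dr":[0,0,0],"fingers":10},{"translation":[0.01,-0.01,1.1],"dr":[0,0,0],"fingers":10},{"translation":[0.01,-0.01,1.33],"dr":[0,0,0],"fingers":10},{"translation":[0.01,-0.01,1.33],"dr":[0,0,0],"fingers":10},{"translation":[0.01,-0.01,1.33],"dr":[0,0,0],"fingers":10},{"translation":[0.01,-0.01,1.33],"dr":[0,0,0],"fingers":28},{"translation":[0.01,-0.01,1.33],"dr":[0,0,0],"fingers":28},{"translation":[0.01,-0.01,1.33],"dr":[0,0,0],"fingers":28},{"translation":[0.01,-0.01,0.6],"dr":[0,0,0],"fingers":28},{"translation":[0.01,-0.01,0],"dr":[0,0,0],"fingers":28},{"translation":[0.01,-0.01,0],"dr":[0,0,0],"fingers":28}]' 25
python3 - <<'E'
from h import *
f=1.4856-(-.0852+1.5*np.pi-4.2137);print(f);plan((.4372,-.0893,.12,f))
E
```

```text
time_s: 18.58
position: [0.573, 0.1851, 0.1282]
tool_rot: [0.001, 0.737, 0.676, 0.003]
ft_force: [-0.6, 0.2, -0.2]
opening: 0.0278
1.072111019615311
now [0.573  0.1851 0.1282] phi 1.4854 q7 -0.65 open 27.8 t 18.575
  tr [-4.75, -1.87, 0.11] dr [0.06, -0.04, 4.74] rows~ 5
```

```bash
python3 -m handwheel '[{"translation":[-1,-0.4,0],"dr":[0,0,1],"fingers":40},{"translation":[-4.75,-1.87,0.11],"dr":[0,0,4.75],"fingers":40},{"translation":[-4.75,-1.87,0.11],"dr":[0,0,4.75],"fingers":40},{"translation":[-4.75,-1.87,0.11],"dr":[0,0,4.75],"fingers":40},{"translation":[-4.75,-1.87,0.11],"dr":[0,0,4.75],"fingers":40},{"translation":[-4.75,-1.87,0.11],"dr":[0,0,4.75],"fingers":40},{"translation":[-4.75,-1.87,0.11],"dr":[0,0,4.75],"fingers":40},{"translation":[-4.75,-1.87,0.11],"dr":[0,0,4.75],"fingers":40}]' 25
python3 - <<'E'
from h import *
plan((.4372,-.0893,.037,1.0721))
ims=grab()
for n in ims:cv2.imwrite(f"pics/{n}5_raw.png",ims[n])
check(dict(v2=("v",.4372,-.0893,4.2137),i=("i",.5871,-.3936,.5167)),ims)
joint(dict(s=("s",*inclamp(-17,-66,2)),v1=("v",*inclamp(51.5,-82.5,1)),j=("j",*inclamp(17,21))),ims)
a=ims["top"][155:245,170:300];b=ims["scene"][135:225,200:330]
cv2.imwrite("pics/c5.png",cv2.resize(np.vstack([a,b])[:,:],None,fx=3.3,fy=3.3,interpolation=cv2.INTER_CUBIC))
E
```

```text
time_s: 19.58
position: [0.4356, -0.0886, 0.1185]
tool_rot: [-0.0, 0.859, 0.512, 0.0]
ft_force: [-1.0, 0.1, 0.1]
opening: 0.0402
now [ 0.4356 -0.0886  0.1185] phi 1.0739 q7 -0.54 open 40.2 t 19.575
  tr [0.0, 0.03, 1.36] dr [-0.0, -0.01, 0.02] rows~ 2
v2 top world [ 0.4396 -0.0772  3.9113] clamp [ -91.5 -250.4] dyaw -17.3 dmm [ 2.4 12.1] cost 265.8
v2 scene world [ 0.4365 -0.088   4.2227] clamp [ -93.7 -261.4] dyaw 0.5 dmm [-0.7  1.3] cost 17.5
i top world [ 0.5883 -0.3957  0.5151] clamp [  83.7 -555.1] dyaw -0.1 dmm [ 1.2 -2.1] cost 7.6
i scene world [ 0.5867 -0.3928  0.5132] clamp [  81.9 -552.3] dyaw -0.2 dmm [-0.4  0.8] cost 13.4
top cost 20.5 {'s': ([-14.7, -65.7], np.float64(-0.7)), 'v1': ([49.5, -78.7], np.float64(-0.4)), 'j': ([18.0, 19.6], np.float64(-1.1))}
scene cost 42.0 {'s': ([-14.6, -62.6], np.float64(-4.3)), 'v1': ([45.2, -73.4], np.float64(-1.8)), 'j': ([15.6, 20.4], np.float64(-1.8))}
```

View pics/c5.png

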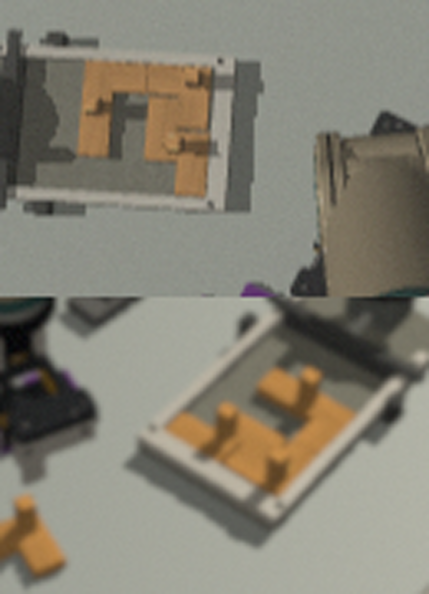

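J nests as planned, V2 and the oblong are unmoved. Picking V2.

```bash
python3 -m handwheel '[{"translation":[0,0.03,0.7],"dr":[0,0,0],"fingers":40},{"translation":[0,0.03,1.36],"dr":[0,0,0],"fingers":40},{"translation":[0,0.03,1.36],"dr":[0,0,0],"fingers":40},{"translation":[0,0.03,1.36],"dr":[0,0,0],"fingers":40},{"translation":[0,0.03,1.36],"dr":[0,0,0],"fingers":10},{"translation":[0,0.03,1.36],"dr":[0,0,0],"fingers":10},{"translation":[0,0.03,1.36],"dr":[0,0,0],"fingers":10},{"translation":[0,0.03,1.36],"dr":[0,0,0],"fingers":10},{"translation":[0,0.03,1.36],"dr":[0,0,0],"fingers":10},{"translation":[0,0.03,0.6],"dr":[0,0,0],"fingers":10},{"translation":[0,0.03,0],"dr":[0,0,0],"fingers":10},{"translation":[0,0.03,0],"dr":[0,0,0],"fingers":10},{"translation":[0,0.03,0],"dr":[0,0,0],"fingers":10}]' 25
python3 - <<'E'
from h import *
x,y,_=inclamp(-51,57);plan((x,y,.125,1.4856))
E
```

```text
time_s: 21.3
position: [0.436, -0.0911, 0.1183]
tool_rot: [-0.0, 0.86, 0.51, -0.0]
ft_force: [-0.5, 0.1, 0.7]
opening: 0.0156
now [ 0.436  -0.0911  0.1183] phi 1.0709 q7 -0.55 open 15.6 t 21.3
  tr [5.19, -1.5, -0.11] dr [-0.01, 0.0, -4.75] rows~ 6
```

```bash
python3 -m handwheel '[{"translation":[0.8,-0.25,-0.1],"dr":[0,0,-0.7],"fingers":10},{"translation":[1.7,-0.5,-0.1],"dr":[0,0,-1.5],"fingers":10},{"translation":[5.19,-1.5,-0.11],"dr":[0,0,-4.75],"fingers":10},{"translation":[5.19,-1.5,-0.11],"dr":[0,0,-4.75],"fingers":10},{"translation":[5.19,-1.5,-0.11],"dr":[0,0,-4.75],"fingers":10},{"translation":[5.19,-1.5,-0.11],"dr":[0,0,-4.75],"fingers":10},{"translation":[5.19,-1.5,-0.11],"dr":[0,0,-4.75],"fingers":10},{"translation":[5.19,-1.5,-0.11],"dr":[0,0,-4.75],"fingers":10},{"translation":[5.19,-1.5,-0.11],"dr":[0,0,-4.75],"fingers":10},{"translation":[5.19,-1.5,-0.11],"dr":[0,0,-4.75],"fingers":10},{"translation":[5.19,-1.5,-0.11],"dr":[0,0,-4.75],"fingers":10}]' 25
python3 - <<'E'
from h import *
x,y,_=inclamp(-51,57);plan((x,y,.060,1.4856),(x,y,.0455,1.4856))
E
```

```text
time_s: 22.68
position: [0.5068, 0.2248, 0.1254]
tool_rot: [0.0, 0.737, 0.676, 0.0]
ft_force: [-0.1, -0.2, 0.0]
opening: 0.016
now [0.5068 0.2248 0.1254] phi 1.4846 q7 -0.78 open 16.0 t 22.675
  tr [0.01, -0.01, 1.09] dr [0.0, 0.0, -0.01] rows~ 2
  tr [0.01, -0.01, 1.33] dr [0.0, 0.0, -0.01] rows~ 2
```

```bash
python3 -m handwheel '[{"translation":[0.01,-0.01,0.6],"dr":[0,0,0],"fingers":10},{"translation":[0.01,-0.01,1.1],"dr":[0,0,0],"fingers":10},{"translation":[0.01,-0.01,1.33],"dr":[0,0,0],"fingers":10},{"translation":[0.01,-0.01,1.33],"dr":[0,0,0],"fingers":10},{"translation":[0.01,-0.01,1.33],"dr":[0,0,0],"fingers":10},{"translation":[0.01,-0.01,1.33],"dr":[0,0,0],"fingers":28},{"translation":[0.01,-0.01,1.33],"dr":[0,0,0],"fingers":28},{"translation":[0.01,-0.01,1.33],"dr":[0,0,0],"fingers":28},{"translation":[0.01,-0.01,0.6],"dr":[0,0,0],"fingers":28},{"translation":[0.01,-0.01,0],"dr":[0,0,0],"fingers":28},{"translation":[0.01,-0.01,0],"dr":[0,0,0],"fingers":28}]' 25
python3 - <<'E'
from h import *
f=1.4856-(-.0852-.5167);print(f);plan((.5871,-.3936,.12,f))
E
```

```text
time_s: 24.05
position: [0.5079, 0.227, 0.1279]
tool_rot: [0.001, 0.737, 0.676, 0.003]
ft_force: [0.5, -0.1, -0.2]
opening: 0.0279
2.0875000000000004
now [0.5079 0.227  0.1279] phi 1.4854 q7 -0.78 open 27.9 t 24.05
  tr [-10.19, 2.2, 0.11] dr [0.06, -0.02, -6.9] rows~ 11
```

```bash
python3 -m handwheel '[{"translation":[-1,0.2,0],"dr":[0,0,-0.7],"fingers":40},{"translation":[-10.19,2.2,0.11],"dr":[0,0,-6.9],"fingers":40},{"translation":[-10.19,2.2,0.11],"dr":[0,0,-6.9],"fingers":40},{"translation":[-10.19,2.2,0.11],"dr":[0,0,-6.9],"fingers":40},{"translation":[-10.19,2.2,0.11],"dr":[0,0,-6.9],"fingers":40},{"translation":[-10.19,2.2,0.11],"dr":[0,0,-6.9],"fingers":40},{"translation":[-10.19,2.2,0.11],"dr":[0,0,-6.9],"fingers":40},{"translation":[-10.19,2.2,0.11],"dr":[0,0,-6.9],"fingers":40},{"translation":[-10.19,2.2,0.11],"dr":[0,0,-6.9],"fingers":40},{"translation":[-10.19,2.2,0.11],"dr":[0,0,-6.9],"fingers":40},{"translation":[-10.19,2.2,0.11],"dr":[0,0,-6.9],"fingers":40},{"translation":[-10.19,2.2,0.11],"dr":[0,0,-6.9],"fingers":40},{"translation":[-10.19,2.2,0.11],"dr":[0,0,-6.9],"fingers":40},{"translation":[-10.19,2.2,0.11],"dr":[0,0,-6.9],"fingers":40}]' 25
python3 - <<'E'
from h import *
plan((.5871,-.3936,.037,2.0875))
ims=grab()
for n in ims:cv2.imwrite(f"pics/{n}6_raw.png",ims[n])
check(dict(i=("i",.5871,-.3936,.5167)),ims)
joint(dict(s=("s",*inclamp(-17,-66,2)),v1=("v",*inclamp(51.5,-82.5,1)),j=("j",*inclamp(17,21)),v2=("v",*inclamp(-51,57,3))),ims)
E
```

```text
time_s: 25.8
position: [0.5861, -0.3925, 0.1189]
tool_rot: [-0.0, 0.502, 0.865, 0.0]
ft_force: [0.3, -0.1, 0.3]
opening: 0.0398
now [ 0.5861 -0.3925  0.1189] phi 2.0903 q7 0.73 open 39.8 t 25.8
  tr [-0.02, 0.0, 1.36] dr [0.0, -0.01, 0.03] rows~ 2
i top world [ 0.5881 -0.3959  0.5109] clamp [  83.6 -555.3] dyaw -0.3 dmm [ 1.  -2.3] cost 6.6
i scene world [ 0.5867 -0.3928  0.5135] clamp [  81.9 -552.3] dyaw -0.2 dmm [-0.4  0.8] cost 19.0
top cost 23.7 {'s': ([-14.6, -65.8], np.float64(-0.5)), 'v1': ([49.5, -78.8], np.float64(-0.2)), 'j': ([17.0, 19.6], np.float64(-0.2)), 'v2': ([-49.8, 58.0], np.float64(1.8))}
scene cost 35.7 {'s': ([-14.6, -62.6], np.float64(-4.1)), 'v1': ([45.1, -73.7], np.float64(-2.1)), 'j': ([13.4, 20.2], np.float64(-0.1)), 'v2': ([-48.3, 59.4], np.float64(-0.1))}
```

```bash
python3 -m handwheel '[{"translation":[-0.02,0,0.7],"dr":[0,0,0],"fingers":40},{"translation":[-0.02,0,1.36],"dr":[0,0,0],"fingers":40},{"translation":[-0.02,0,1.36],"dr":[0,0,0],"fingers":40},{"translation":[-0.02,0,1.36],"dr":[0,0,0],"fingers":40},{"translation":[-0.02,0,1.36],"dr":[0,0,0],"fingers":10},{"translation":[-0.02,0,1.36],"dr":[0,0,0],"fingers":10},{"translation":[-0.02,0,1.36],"dr":[0,0,0],"fingers":10},{"translation":[-0.02,0,1.36],"dr":[0,0,0],"fingers":10},{"translation":[-0.02,0,1.36],"dr":[0,0,0],"fingers":10},{"translation":[-0.02,0,0.6],"dr":[0,0,0],"fingers":10},{"translation":[-0.02,0,0],"dr":[0,0,0],"fingers":10},{"translation":[-0.02,0,0],"dr":[0,0,0],"fingers":10},{"translation":[-0.02,0,0],"dr":[0,0,0],"fingers":10}]' 25
python3 - <<'E'
from h import *
x,y,_=inclamp(34.5,58);plan((x,y,.125,1.4856))
E
```

```text
time_s: 27.52
position: [0.5854, -0.3952, 0.1177]
tool_rot: [-0.001, 0.503, 0.864, -0.0]
ft_force: [0.4, 0.8, -0.9]
opening: 0.0159
now [ 0.5854 -0.3952  0.1177] phi 2.0877 q7 0.73 open 15.9 t 27.525
  tr [8.85, 5.15, -0.12] dr [-0.02, -0.01, 6.9] rows~ 10
```

```bash
python3 -m handwheel '[{"translation":[0.7,0.4,-0.1],"dr":[0,0,0.7],"fingers":10},{"translation":[1.5,0.9,-0.1],"dr":[0,0,1.5],"fingers":10},{"translation":[8.85,5.15,-0.12],"dr":[0,0,6.9],"fingers":10},{"translation":[8.85,5.15,-0.12],"dr":[0,0,6.9],"fingers":10},{"translation":[8.85,5.15,-0.12],"dr":[0,0,6.9],"fingers":10},{"translation":[8.85,5.15,-0.12],"dr":[0,0,6.9],"fingers":10},{"translation":[8.85,5.15,-0.12],"dr":[0,0,6.9],"fingers":10},{"translation":[8.85,5.15,-0.12],"dr":[0,0,6.9],"fingers":10},{"translation":[8.85,5.15,-0.12],"dr":[0,0,6.9],"fingers":10},{"translation":[8.85,5.15,-0.12],"dr":[0,0,6.9],"fingers":10},{"translation":[8.85,5.15,-0.12],"dr":[0,0,6.9],"fingers":10},{"translation":[8.85,5.15,-0.12],"dr":[0,0,6.9],"fingers":10},{"translation":[8.85,5.15,-0.12],"dr":[0,0,6.9],"fingers":10},{"translation":[8.85,5.15,-0.12],"dr":[0,0,6.9],"fingers":10},{"translation":[8.85,5.15,-0.12],"dr":[0,0,6.9],"fingers":10},{"translation":[8.85,5.15,-0.12],"dr":[0,0,6.9],"fingers":10}]' 25
python3 - <<'E'
from h import *
x,y,_=inclamp(34.5,58);plan((x,y,.060,1.4856),(x,y,.0455,1.4856))
im=capture("scene");cv2.imwrite("pics/c7.png",cv2.resize(im[100:220,210:370],(800,600),interpolation=cv2.INTER_CUBIC))
E
```

```text
time_s: 29.52
position: [0.5926, 0.2183, 0.126]
tool_rot: [0.0, 0.737, 0.676, 0.0]
ft_force: [0.5, -0.6, -0.5]
opening: 0.0159
now [0.5926 0.2183 0.126 ] phi 1.4847 q7 -0.7 open 15.9 t 29.525
  tr [0.02, -0.02, 1.1] dr [0.0, 0.0, -0.01] rows~ 2
  tr [0.02, -0.02, 1.34] dr [0.0, 0.0, -0.01] rows~ 2
```

View pics/c7.png

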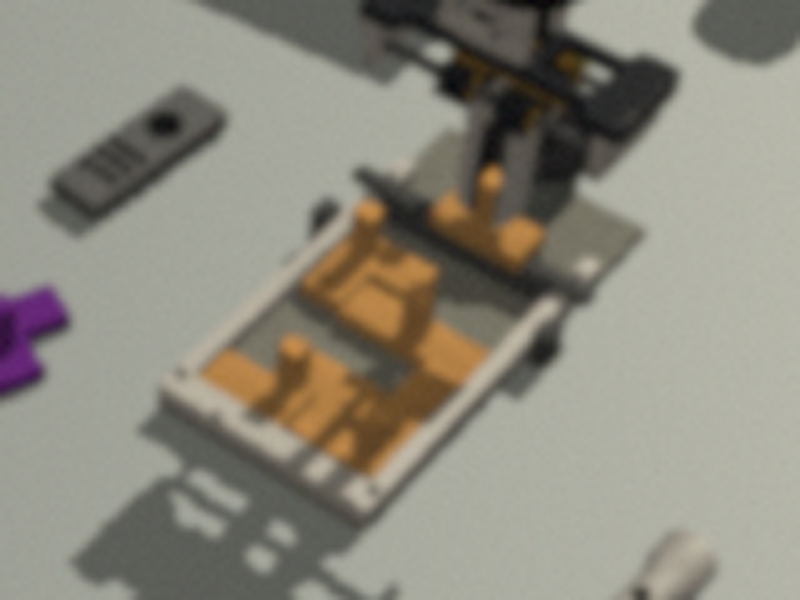

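V2 lies flat at (360,270) and the oblong hangs level at (490,225). Lowering it.

```bash
python3 -m handwheel '[{"translation":[0.02,-0.02,0.6],"dr":[0,0,0],"fingers":10},{"translation":[0.02,-0.02,1.1],"dr":[0,0,0],"fingers":10},{"translation":[0.02,-0.02,1.34],"dr":[0,0,0],"fingers":10},{"translation":[0.02,-0.02,1.34],"dr":[0,0,0],"fingers":10},{"translation":[0.02,-0.02,1.34],"dr":[0,0,0],"fingers":10},{"translation":[0.02,-0.02,1.34],"dr":[0,0,0],"fingers":28},{"translation":[0.02,-0.02,1.34],"dr":[0,0,0],"fingers":28},{"translation":[0.02,-0.02,1.34],"dr":[0,0,0],"fingers":28},{"translation":[0.02,-0.02,0.6],"dr":[0,0,0],"fingers":28},{"translation":[0.02,-0.02,-0.4],"dr":[0,0,0],"fingers":28},{"translation":[-2,-0.02,-1],"dr":[0,0,0],"fingers":40},{"translation":[-5,-0.02,-1],"dr":[0,0,0],"fingers":40},{"translation":[-5,-0.02,-1],"dr":[0,0,0],"fingers":40},{"translation":[-5,-0.02,-1],"dr":[0,0,0],"fingers":40},{"translation":[-5,-0.02,-1],"dr":[0,0,0],"fingers":40},{"translation":[-5,-0.02,-1],"dr":[0,0,0],"fingers":40}]' 25
python3 - <<'E'
from h import *
ims=grab()
for n in ims:cv2.imwrite(f"pics/{n}8_raw.png",ims[n])
joint(dict(s=("s",*inclamp(-17,-66,2)),v1=("v",*inclamp(51.5,-82.5,1)),j=("j",*inclamp(17,21)),v2=("v",*inclamp(-51,57,3)),i=("i",*inclamp(34.5,58))),ims,cams=("top",))
plan()
a=ims["top"][155:230,135:245];b=ims["scene"][100:205,235:345]
a=cv2.resize(a,(550,375),interpolation=cv2.INTER_CUBIC)[:,:400];a=np.vstack([a,np.zeros((125,400,3),np.uint8)])
cv2.imwrite("pics/c8.png",np.hstack([cv2.resize(ims["top"][155:230,135:245],(430,293),interpolation=cv2.INTER_CUBIC),cv2.resize(b,(370,353),interpolation=cv2.INTER_CUBIC)[:293]]))
E
```

```text
time_s: 31.58
position: [0.565, -0.0865, 0.1861]
tool_rot: [0.001, 0.74, 0.673, -0.001]
ft_force: [-0.7, -0.4, 0.3]
opening: 0.0399
top cost 24.8 {'s': ([-14.6, -65.8], np.float64(-0.5)), 'v1': ([49.8, -78.7], np.float64(0.1)), 'j': ([16.9, 19.6], np.float64(0.0)), 'v2': ([-48.5, 58.4], np.float64(0.8)), 'i': ([32.6, 61.0], np.float64(1.3))}
now [ 0.5657 -0.0799  0.1861] phi 1.4843 q7 -0.22 open 39.8 t 31.675
```

View pics/c8.png

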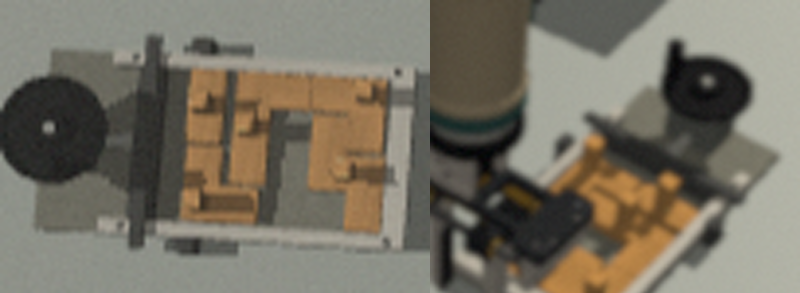

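All five lie flat in the bed. Now the crank.

```bash
python3 - <<'E'
from h import *
hub=np.array(inclamp(0,178)[:2]);print("hub",hub)
im=cv2.imread("pics/scene0_raw.png")
p=unproj((235+512/7,105+58/7),.115,"scene")[:2]-[-.0005,.0021];d=p-hub;print(p,np.hypot(*d),np.degrees(np.arctan2(d[1],d[0])))
a=np.linspace(0,2*np.pi,24)
def circ(c,r,z):return np.c_[c[0]+r*np.cos(a),c[1]+r*np.sin(a),np.full(24,z)]
for n,off in(("scene",np.array([-.0005,.0021])),("top",np.array([.0005,-.002]))):
    im=cv2.imread(f"pics/{n}0_raw.png")
    g=cv2.cvtColor(im,cv2.COLOR_BGR2GRAY);c=proj([*hub,.08],n)[0];o=np.round(c-24).astype(int)
    K=cv2.resize(g[o[1]:o[1]+48,o[0]:o[0]+48],None,fx=4,fy=4,interpolation=cv2.INTER_CUBIC)
    dark=(K<48).astype(float);res=[]
    for th in np.arange(0,360,5):
        m=np.zeros(K.shape,np.uint8);q=hub+off+.036*np.array([np.cos(np.radians(th)),np.sin(np.radians(th))])
        for P in(np.r_[circ(hub+off,.046,.06),circ(hub+off,.046,.072)],np.r_[circ(q,.009,.073),circ(q,.009,.115)]):
            cv2.fillConvexPoly(m,cv2.convexHull(np.round(((proj(P,n)-o+.5)*4-.5)).astype(np.int32)),1)
        res.append((int(np.abs(m-dark).sum()),int(th)))
    print(n,sorted(res)[:5])
E
```

```text
hub [0.56724726 0.34185434]
[0.53477542 0.32966686] 0.03468363604394576 -159.4276578044028
scene [(3036, 230), (3051, 235), (3053, 225), (3073, 220), (3087, 240)]
top [(1503, 170), (1503, 175), (1503, 180), (1503, 185), (1503, 190)]
```

```bash
python3 -c "
from h import *
plan((.5336,.3295,.186,1.4856),(.5336,.3295,.098,1.4856))"
```

```text
now [ 0.5657 -0.0799  0.1861] phi 1.4843 q7 -0.22 open 39.8 t 31.675
  tr [6.75, -1.12, 0.0] dr [0.01, -0.01, -0.01] rows~ 7
  tr [6.75, -1.12, 1.47] dr [0.01, -0.01, -0.01] rows~ 7
```

```bash
python3 -m handwheel '[{"translation":[1,-0.2,0],"dr":[0,0,0],"fingers":44},{"translation":[6.75,-1.12,0],"dr":[0,0,0],"fingers":44},{"translation":[6.75,-1.12,0],"dr":[0,0,0],"fingers":44},{"translation":[6.75,-1.12,0],"dr":[0,0,0],"fingers":44},{"translation":[6.75,-1.12,0],"dr":[0,0,0],"fingers":44},{"translation":[6.75,-1.12,0],"dr":[0,0,0],"fingers":44},{"translation":[6.75,-1.12,0],"dr":[0,0,0],"fingers":44},{"translation":[6.75,-1.12,0],"dr":[0,0,0],"fingers":44},{"translation":[6.75,-1.12,0],"dr":[0,0,0],"fingers":44},{"translation":[6.75,-1.12,0],"dr":[0,0,0],"fingers":44},{"translation":[6.75,-1.12,0],"dr":[0,0,0],"fingers":44}]' 25
python3 - <<'E'
from h import *
plan((.5336,.3295,.098,1.4856))
im=capture("scene");cv2.imwrite("pics/c9.png",cv2.resize(im[85:175,250:350],(660,594),interpolation=cv2.INTER_CUBIC))
print(((proj([[.5336,.3295,.115],[.5336,.3295,.169]],"scene")-[250,85])*6.6).round())
E
```

```text
time_s: 33.05
position: [0.5336, 0.3282, 0.186]
tool_rot: [0.0, 0.737, 0.676, -0.0]
ft_force: [0.2, 0.6, 0.2]
opening: 0.0437
now [0.5336 0.3282 0.186 ] phi 1.4839 q7 -0.89 open 43.7 t 33.05
  tr [0.02, -0.0, 1.47] dr [0.0, 0.01, -0.02] rows~ 2
[[380. 189.]
 [394. 102.]]
```

View pics/c9.png

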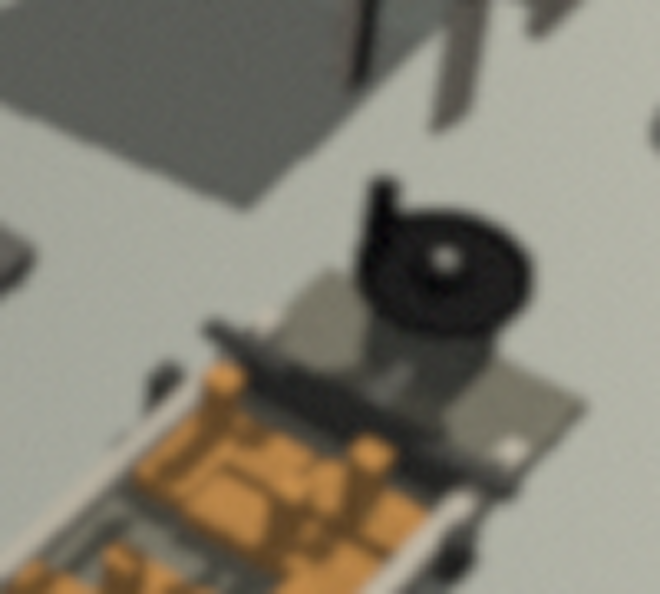

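The crank handle top is at (383,187), against (380,189) predicted, and the fingers hang on either side of it. Descend and grip it lightly.

```bash
python3 -m handwheel '[{"translation":[0.02,0,0.7],"dr":[0,0,0],"fingers":44},{"translation":[0.02,0,1.2],"dr":[0,0,0],"fingers":44},{"translation":[0.02,0,1.47],"dr":[0,0,0],"fingers":44},{"translation":[0.02,0,1.47],"dr":[0,0,0],"fingers":44},{"translation":[0.02,0,1.47],"dr":[0,0,0],"fingers":12},{"translation":[0.02,0,1.47],"dr":[0,0,0],"fingers":12},{"translation":[0.02,0,1.47],"dr":[0,0,0],"fingers":12},{"translation":[0.02,0,1.47],"dr":[0,0,0],"fingers":12},{"translation":[0.02,0,1.47],"dr":[0,0,0],"fingers":12},{"translation":[0.02,0,1.47],"dr":[0,0,0],"fingers":12}]' 15
cat >> h.py <<'E'
def circle(deg,n,r=.036,hub=None,dz=0):
    """n points clockwise over deg from the present TCP angle, tool shift units"""
    hub=np.array(inclamp(0,178)[:2]) if hub is None else np.array(hub)
    s=state();p=np.array(s["position"]);R0=R.from_quat(np.roll(s["tool_rot"],-1));d=p[:2]-hub;a0=np.arctan2(d[1],d[0])
    print("t",s["time_s"],"pos",p.round(4),"r",round(np.hypot(*d)*1e3,1),"ang",round(np.degrees(a0),1),"F",np.round(s["ft_force"],1),"open",round(s["opening"]*1e3,1))
    for i in range(1,n+1):
        a=a0-np.radians(deg*i/n);q=np.r_[hub+r*np.array([np.cos(a),np.sin(a)]),p[2]+dz];print(i,(R0.inv().apply(q-p)/.06).round(2)[:2].tolist())
E
python3 -c "
from h import *
circle(100,5)"
```

```text
time_s: 34.35
position: [0.5319, 0.3309, 0.0985]
tool_rot: [-0.0, 0.736, 0.677, -0.001]
ft_force: [-4.8, -0.7, 6.2]
opening: 0.018
t 34.35 pos [0.5319 0.3309 0.0985] r 37.0 ang -162.7 F [-4.8 -0.7  6.2] open 18.0
1 [0.21, -0.03]
2 [0.42, 0.0]
3 [0.6, 0.1]
4 [0.74, 0.25]
5 [0.82, 0.45]
```

```bash
python3 -m handwheel '[{"translation":[0.1,-0.02,0],"dr":[0,0,0],"fingers":12},{"translation":[0.21,-0.03,0],"dr":[0,0,0],"fingers":12},{"translation":[0.32,-0.02,0],"dr":[0,0,0],"fingers":12},{"translation":[0.42,0,0],"dr":[0,0,0],"fingers":12},{"translation":[0.51,0.05,0],"dr":[0,0,0],"fingers":12},{"translation":[0.6,0.1,0],"dr":[0,0,0],"fingers":12},{"translation":[0.67,0.17,0],"dr":[0,0,0],"fingers":12},{"translation":[0.74,0.25,0],"dr":[0,0,0],"fingers":12},{"translation":[0.78,0.35,0],"dr":[0,0,0],"fingers":12},{"translation":[0.82,0.45,0],"dr":[0,0,0],"fingers":12},{"translation":[0.82,0.45,0],"dr":[0,0,0],"fingers":12}]' 15
python3 -c "
from h import *
circle(360,18)"
```

```text
time_s: 35.72
position: [0.567, 0.3782, 0.0985]
tool_rot: [0.001, 0.737, 0.676, 0.002]
ft_force: [1.6, 4.1, 4.5]
opening: 0.0176
t 35.725 pos [0.567  0.3782 0.0985] r 36.3 ang 90.4 F [1.6 4.1 4.5] open 17.6
1 [-0.02, 0.21]
2 [-0.11, 0.4]
3 [-0.26, 0.55]
4 [-0.45, 0.63]
5 [-0.65, 0.65]
6 [-0.85, 0.6]
7 [-1.03, 0.48]
8 [-1.15, 0.31]
9 [-1.2, 0.11]
10 [-1.18, -0.1]
11 [-1.1, -0.29]
12 [-0.95, -0.43]
13 [-0.76, -0.52]
14 [-0.55, -0.54]
15 [-0.35, -0.49]
16 [-0.18, -0.37]
17 [-0.06, -0.2]
18 [-0.01, 0.0]
```

```bash
python3 -m handwheel '[{"translation":[-0.02,0.21,0],"dr":[0,0,0],"fingers":12},{"translation":[-0.11,0.4,0],"dr":[0,0,0],"fingers":12},{"translation":[-0.26,0.55,0],"dr":[0,0,0],"fingers":12},{"translation":[-0.45,0.63,0],"dr":[0,0,0],"fingers":12},{"translation":[-0.65,0.65,0],"dr":[0,0,0],"fingers":12},{"translation":[-0.85,0.6,0],"dr":[0,0,0],"fingers":12},{"translation":[-1.03,0.48,0],"dr":[0,0,0],"fingers":12},{"translation":[-1.15,0.31,0],"dr":[0,0,0],"fingers":12},{"translation":[-1.2,0.11,0],"dr":[0,0,0],"fingers":12},{"translation":[-1.18,-0.1,0],"dr":[0,0,0],"fingers":12},{"translation":[-1.1,-0.29,0],"dr":[0,0,0],"fingers":12},{"translation":[-0.95,-0.43,0],"dr":[0,0,0],"fingers":12},{"translation":[-0.76,-0.52,0],"dr":[0,0,0],"fingers":12},{"translation":[-0.55,-0.54,0],"dr":[0,0,0],"fingers":12},{"translation":[-0.35,-0.49,0],"dr":[0,0,0],"fingers":12},{"translation":[-0.18,-0.37,0],"dr":[0,0,0],"fingers":12},{"translation":[-0.06,-0.2,0],"dr":[0,0,0],"fingers":12},{"translation":[0,0,0],"dr":[0,0,0],"fingers":12},{"translation":[0,0,0],"dr":[0,0,0],"fingers":12}]' 15
python3 - <<'E'
from h import *
circle(360,2)
ims=grab()
for n in ims:cv2.imwrite(f"pics/{n}10_raw.png",ims[n])
a=cv2.resize(ims["top"][155:230,135:245],(430,293),interpolation=cv2.INTER_CUBIC);b=cv2.resize(ims["scene"][115:190,245:340],(370,293),interpolation=cv2.INTER_CUBIC)
cv2.imwrite("pics/c10.png",np.hstack([a,b]))
E
```

```text
time_s: 38.1
position: [0.566, 0.3782, 0.0985]
tool_rot: [0.0, 0.737, 0.676, 0.002]
ft_force: [1.1, 4.6, 6.3]
opening: 0.0177
t 38.1 pos [0.566  0.3782 0.0985] r 36.4 ang 91.9 F [1.1 4.6 6.3] open 17.7
1 [-1.2, 0.14]
2 [-0.01, 0.0]
```

View pics/c10.png

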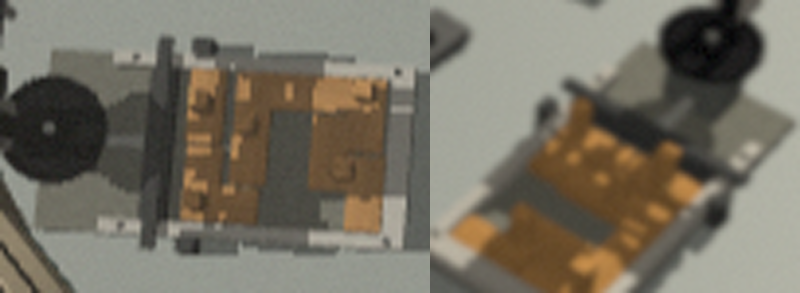

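Jaw bar moved inward by about one turn's travel, tiles still flat and orderly. Two more turns with the same rows, watching force.

```bash
python3 -m handwheel '[{"translation":[-0.02,0.21,0],"dr":[0,0,0],"fingers":12},{"translation":[-0.11,0.4,0],"dr":[0,0,0],"fingers":12},{"translation":[-0.26,0.55,0],"dr":[0,0,0],"fingers":12},{"translation":[-0.45,0.63,0],"dr":[0,0,0],"fingers":12},{"translation":[-0.65,0.65,0],"dr":[0,0,0],"fingers":12},{"translation":[-0.85,0.6,0],"dr":[0,0,0],"fingers":12},{"translation":[-1.03,0.48,0],"dr":[0,0,0],"fingers":12},{"translation":[-1.15,0.31,0],"dr":[0,0,0],"fingers":12},{"translation":[-1.2,0.11,0],"dr":[0,0,0],"fingers":12},{"translation":[-1.18,-0.1,0],"dr":[0,0,0],"fingers":12},{"translation":[-1.1,-0.29,0],"dr":[0,0,0],"fingers":12},{"translation":[-0.95,-0.43,0],"dr":[0,0,0],"fingers":12},{"translation":[-0.76,-0.52,0],"dr":[0,0,0],"fingers":12},{"translation":[-0.55,-0.54,0],"dr":[0,0,0],"fingers":12},{"translation":[-0.35,-0.49,0],"dr":[0,0,0],"fingers":12},{"translation":[-0.18,-0.37,0],"dr":[0,0,0],"fingers":12},{"translation":[-0.06,-0.2,0],"dr":[0,0,0],"fingers":12},{"translation":[0,0,0],"dr":[0,0,0],"fingers":12},{"translation":[0,0,0],"dr":[0,0,0],"fingers":12}]' 15
python3 - <<'E'
from h import *
circle(100,5)
ims={n:cv2.imread(f"pics/{n}8_raw.png") for n in("top","scene")}
ims2=grab()
# cross bar over the +x rail: dark profile along y at x=75 mm, z 30 mm, top camera
def bar(im):
    g=cv2.cvtColor(im,cv2.COLOR_BGR2GRAY)
    for X in(-74,74):
        ys=np.arange(50,140,1.);P=np.array([[*inclamp(X,y)[:2],.03] for y in ys])+[.0005,-.002,0];uv=proj(P,"top").astype(np.float32)
        v=cv2.remap(g,uv[:,:1],uv[:,1:],cv2.INTER_LINEAR).ravel();k=ys[v<75];print(X,"dark y",k.min() if len(k) else None,k.max() if len(k) else None,len(k))
for n in("pics/top8_raw.png","pics/top10_raw.png"):bar(cv2.imread(n))
bar(ims2["top"])
E
```

```text
time_s: 40.58
position: [0.5659, 0.3782, 0.0985]
tool_rot: [0.0, 0.737, 0.676, 0.001]
ft_force: [1.4, 3.1, 6.9]
opening: 0.0174
t 40.575 pos [0.5659 0.3782 0.0985] r 36.4 ang 92.1 F [1.4 3.1 6.9] open 17.4
1 [-0.02, 0.21]
2 [-0.1, 0.4]
3 [-0.24, 0.55]
4 [-0.43, 0.65]
5 [-0.63, 0.67]
-74 dark y 102.0 112.0 11
74 dark y 103.0 111.0 9
-74 dark y 92.0 100.0 9
74 dark y 93.0 99.0 7
-74 dark y 85.0 93.0 9
74 dark y 87.0 93.0 7
```

```bash
python3 -m handwheel '[{"translation":[-0.02,0.21,0],"dr":[0,0,0],"fingers":12},{"translation":[-0.11,0.4,0],"dr":[0,0,0],"fingers":12},{"translation":[-0.26,0.55,0],"dr":[0,0,0],"fingers":12},{"translation":[-0.45,0.63,0],"dr":[0,0,0],"fingers":12},{"translation":[-0.65,0.65,0],"dr":[0,0,0],"fingers":12},{"translation":[-0.85,0.6,0],"dr":[0,0,0],"fingers":12},{"translation":[-1.03,0.48,0],"dr":[0,0,0],"fingers":12},{"translation":[-1.15,0.31,0],"dr":[0,0,0],"fingers":12},{"translation":[-1.2,0.11,0],"dr":[0,0,0],"fingers":12},{"translation":[-1.18,-0.1,0],"dr":[0,0,0],"fingers":12},{"translation":[-1.1,-0.29,0],"dr":[0,0,0],"fingers":12},{"translation":[-0.95,-0.43,0],"dr":[0,0,0],"fingers":12},{"translation":[-0.76,-0.52,0],"dr":[0,0,0],"fingers":12},{"translation":[-0.76,-0.52,0],"dr":[0,0,0],"fingers":12}]' 15
python3 - <<'E'
from h import *
circle(120,12)
E
```

```text
time_s: 42.42
position: [0.5306, 0.3347, 0.0985]
tool_rot: [0.001, 0.736, 0.677, 0.001]
ft_force: [1.7, 1.2, 8.6]
opening: 0.0176
t 42.425 pos [0.5306 0.3347 0.0985] r 37.3 ang -169.0 F [1.7 1.2 8.6] open 17.6
1 [0.11, 0.0]
2 [0.21, -0.0]
3 [0.32, 0.02]
4 [0.42, 0.05]
5 [0.51, 0.1]
6 [0.59, 0.17]
7 [0.66, 0.25]
8 [0.71, 0.34]
9 [0.75, 0.43]
10 [0.77, 0.54]
11 [0.77, 0.64]
12 [0.75, 0.74]
```

```bash
python3 -m handwheel '[{"translation":[0.11,0,0],"dr":[0,0,0],"fingers":12},{"translation":[0.21,0,0],"dr":[0,0,0],"fingers":12},{"translation":[0.32,0.02,0],"dr":[0,0,0],"fingers":12},{"translation":[0.42,0.05,0],"dr":[0,0,0],"fingers":12},{"translation":[0.51,0.1,0],"dr":[0,0,0],"fingers":12},{"translation":[0.59,0.17,0],"dr":[0,0,0],"fingers":12},{"translation":[0.59,0.17,0],"dr":[0,0,0],"fingers":12}]' 15
python3 - <<'E'
from h import *
circle(120,12)
im=capture("top");cv2.imwrite("pics/top11_raw.png",im);g=cv2.cvtColor(im,cv2.COLOR_BGR2GRAY)
for X in(-74,74):
    ys=np.arange(50,140,1.);P=np.array([[*inclamp(X,y)[:2],.03] for y in ys])+[.0005,-.002,0];uv=proj(P,"top").astype(np.float32)
    v=cv2.remap(g,uv[:,:1],uv[:,1:],cv2.INTER_LINEAR).ravel();k=ys[v<75];print(X,k.min(),k.max())
E
```

```text
time_s: 43.3
position: [0.5423, 0.3694, 0.0984]
tool_rot: [-0.0, 0.737, 0.676, -0.0]
ft_force: [-1.5, 2.1, 9.3]
opening: 0.0175
t 43.3 pos [0.5423 0.3694 0.0984] r 37.2 ang 132.2 F [-1.5  2.1  9.3] open 17.5
1 [0.06, 0.09]
2 [0.11, 0.18]
3 [0.15, 0.28]
4 [0.17, 0.38]
5 [0.18, 0.48]
6 [0.16, 0.59]
7 [0.13, 0.69]
8 [0.08, 0.78]
9 [0.02, 0.86]
10 [-0.06, 0.93]
11 [-0.15, 0.99]
12 [-0.25, 1.03]
-74 76.0 86.0
74 79.0 86.0
```

```bash
python3 -m handwheel '[{"translation":[0.06,0.09,0],"dr":[0,0,0],"fingers":12},{"translation":[0.11,0.18,0],"dr":[0,0,0],"fingers":12},{"translation":[0.15,0.28,0],"dr":[0,0,0],"fingers":12},{"translation":[0.17,0.38,0],"dr":[0,0,0],"fingers":12},{"translation":[0.18,0.48,0],"dr":[0,0,0],"fingers":12},{"translation":[0.16,0.59,0],"dr":[0,0,0],"fingers":12},{"translation":[0.13,0.69,0],"dr":[0,0,0],"fingers":12},{"translation":[0.08,0.78,0],"dr":[0,0,0],"fingers":12},{"translation":[0.08,0.78,0],"dr":[0,0,0],"fingers":12}]' 15
python3 - <<'E'
from h import *
circle(120,12)
E
```

```text
time_s: 44.48
position: [0.5909, 0.3683, 0.0985]
tool_rot: [0.001, 0.737, 0.676, -0.0]
ft_force: [0.4, 0.2, 7.6]
opening: 0.0174
t 44.475 pos [0.5909 0.3683 0.0985] r 35.4 ang 48.2 F [0.4 0.2 7.6] open 17.4
1 [-0.06, 0.08]
2 [-0.14, 0.15]
3 [-0.24, 0.2]
4 [-0.34, 0.23]
5 [-0.44, 0.24]
6 [-0.54, 0.24]
7 [-0.65, 0.22]
8 [-0.74, 0.18]
9 [-0.83, 0.13]
10 [-0.91, 0.06]
11 [-0.98, -0.03]
12 [-1.02, -0.12]
```

```bash
python3 -m handwheel '[{"translation":[-0.06,0.08,0],"dr":[0,0,0],"fingers":12},{"translation":[-0.14,0.15,0],"dr":[0,0,0],"fingers":12},{"translation":[-0.24,0.2,0],"dr":[0,0,0],"fingers":12},{"translation":[-0.34,0.23,0],"dr":[0,0,0],"fingers":12},{"translation":[-0.44,0.24,0],"dr":[0,0,0],"fingers":12},{"translation":[-0.54,0.24,0],"dr":[0,0,0],"fingers":12},{"translation":[-0.65,0.22,0],"dr":[0,0,0],"fingers":12},{"translation":[-0.74,0.18,0],"dr":[0,0,0],"fingers":12},{"translation":[-0.74,0.18,0],"dr":[0,0,0],"fingers":12}]' 15
python3 - <<'E'
from h import *
circle(120,12)
im=capture("top");cv2.imwrite("pics/top12_raw.png",im);g=cv2.cvtColor(im,cv2.COLOR_BGR2GRAY)
for X in(-74,74):
    ys=np.arange(50,140,1.);P=np.array([[*inclamp(X,y)[:2],.03] for y in ys])+[.0005,-.002,0];uv=proj(P,"top").astype(np.float32)
    v=cv2.remap(g,uv[:,:1],uv[:,1:],cv2.INTER_LINEAR).ravel();k=ys[v<75];print(X,k.min(),k.max())
E
```

```text
time_s: 45.6
position: [0.6008, 0.3319, 0.0986]
tool_rot: [-0.001, 0.736, 0.677, 0.008]
ft_force: [9.6, 15.2, -5.4]
opening: 0.0181
t 45.6 pos [0.6008 0.3319 0.0986] r 35.0 ang -16.4 F [ 9.6 15.2 -5.4] open 18.1
1 [-0.1, -0.01]
2 [-0.2, -0.06]
3 [-0.28, -0.12]
4 [-0.35, -0.2]
5 [-0.41, -0.29]
6 [-0.45, -0.38]
7 [-0.48, -0.48]
8 [-0.48, -0.59]
9 [-0.47, -0.69]
10 [-0.44, -0.79]
11 [-0.39, -0.89]
12 [-0.33, -0.97]
-74 73.0 134.0
74 75.0 83.0
```

```bash
python3 - <<'E'
from h import *
ims=grab();a=cv2.resize(ims["top"][160:226,170:240],(420,396),interpolation=cv2.INTER_CUBIC);b=cv2.resize(ims["scene"][125:191,245:308],(378,396),interpolation=cv2.INTER_CUBIC)
cv2.imwrite("pics/c12.png",np.hstack([a,b]))
E
```

```text
(no output)
```

View pics/c12.png

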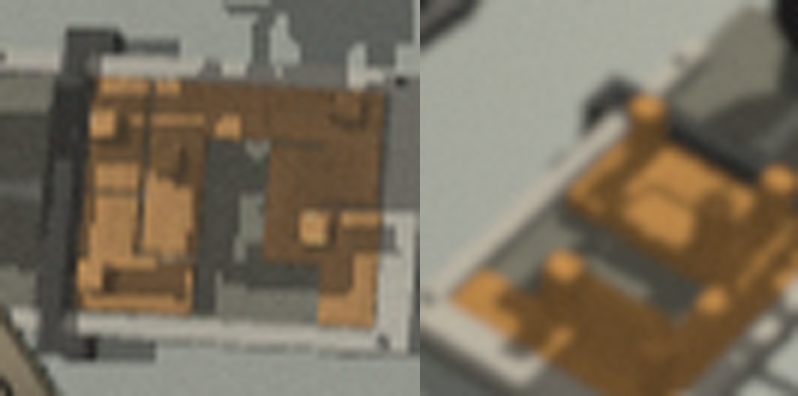

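The bar touches both stop blocks, at (95,45) and (85,345). Gaps remain between the tile rows, so the force rise is the stops and not a jam. Easing off, opening, and rising clear.

```bash
python3 -m handwheel '[{"translation":[0.08,0.03,0],"dr":[0,0,0],"fingers":12},{"translation":[0.08,0.03,0],"dr":[0,0,0],"fingers":12},{"translation":[0.08,0.03,0],"dr":[0,0,0],"fingers":44},{"translation":[0.08,0.03,0],"dr":[0,0,0],"fingers":44},{"translation":[0.08,0.03,0],"dr":[0,0,0],"fingers":44},{"translation":[0.08,0.03,-0.6],"dr":[0,0,0],"fingers":44},{"translation":[0.08,0.03,-1.3],"dr":[0,0,0],"fingers":44},{"translation":[0.08,0.03,-2],"dr":[0,0,0],"fingers":44},{"translation":[-1,0.03,-2],"dr":[0,0,0],"fingers":44},{"translation":[-7,0.03,-2],"dr":[0,0,0],"fingers":44},{"translation":[-7,0.03,-2],"dr":[0,0,0],"fingers":44},{"translation":[-7,0.03,-2],"dr":[0,0,0],"fingers":44},{"translation":[-7,0.03,-2],"dr":[0,0,0],"fingers":44},{"translation":[-7,0.03,-2],"dr":[0,0,0],"fingers":44},{"translation":[-7,0.03,-2],"dr":[0,0,0],"fingers":44},{"translation":[-7,0.03,-2],"dr":[0,0,0],"fingers":44},{"translation":[-7,0.03,-2],"dr":[0,0,0],"fingers":44},{"translation":[-7,0.03,-2],"dr":[0,0,0],"fingers":44}]' 15
python3 - <<'E'
from h import *
ims=grab();im=ims["top"];g=cv2.cvtColor(im,cv2.COLOR_BGR2GRAY)
for X in(-74,74):
    ys=np.arange(50,125,1.);P=np.array([[*inclamp(X,y)[:2],.03] for y in ys])+[.0005,-.002,0];uv=proj(P,"top").astype(np.float32)
    v=cv2.remap(g,uv[:,:1],uv[:,1:],cv2.INTER_LINEAR).ravel();k=ys[v<75];print(X,k.min(),k.max())
joint(dict(s=("s",*inclamp(-17,-66,2)),v1=("v",*inclamp(51,-83,1)),j=("j",*inclamp(17,19)),v2=("v",*inclamp(-51,53,3)),i=("i",*inclamp(34,53))),ims,cams=("top",))
a=cv2.resize(ims["top"][160:226,170:240],(420,396),interpolation=cv2.INTER_CUBIC);b=cv2.resize(ims["scene"][110:191,240:317],(378,396),interpolation=cv2.INTER_CUBIC)
cv2.imwrite("pics/c13.png",np.hstack([a,b]))
E
```

```text
time_s: 48.0
position: [0.5627, -0.0921, 0.2177]
tool_rot: [-0.0, 0.736, 0.677, 0.0]
ft_force: [-0.0, 0.5, -0.7]
opening: 0.0438
-74 74.0 83.0
74 74.0 83.0
top cost 24.7 {'s': ([-14.9, -65.8], np.float64(-0.7)), 'v1': ([49.3, -78.6], np.float64(-0.7)), 'j': ([15.4, 22.3], np.float64(2.9)), 'v2': ([-48.5, 53.8], np.float64(0.5)), 'i': ([32.9, 53.0], np.float64(-0.9))}
```

View pics/c13.png

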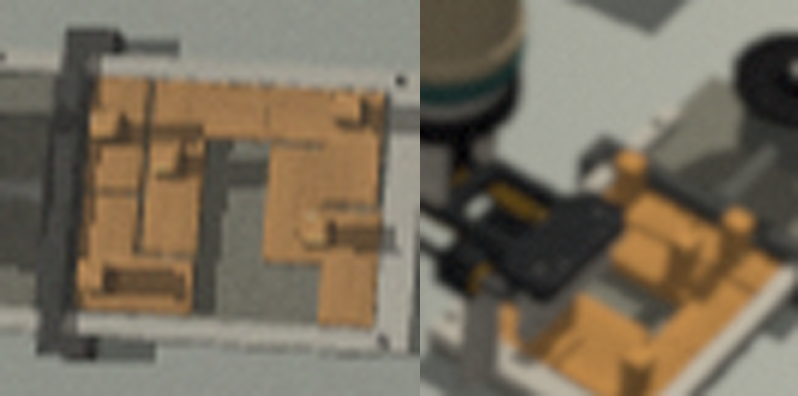

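```bash
python3 -c "
from plant import *
s=state();print(s['time_s'],s['ft_force'],s['opening']);print(job_done())"
```

```text
48.1 [0.05604467 1.21869214 0.1590418 ] 0.04437267260927064
the job is handed in; nothing more can be done
None
```

I laid all five tiles that were present (J, S, both small Ls and the oblong) flat, peg up, in the clamp bed. I then wound the handwheel clockwise until the jaw met its stops and handed the job in at about 48 s. The L tile was missing, so its L-shaped gap is left open. The purple look-alikes and the bystanders were never handled.

**Jaw:**
- The last pictures show the cross bar touching both stop blocks, at the same position on each side.
- The crank turned about 22.6 rad in all. It stopped with the force rising to about 18 N while gaps were still visible between tile rows, so the stops held the jaw and not jammed tiles.
- I had no direct jaw reading; being on the stops rests on the force and the pictures.

**Tiles:** they look flat and lie within the panel. The last top-camera fit put the tile centres within about 4.5 mm of their cells. That fit showed J turned by 2.9°, which I could not see in the picture.

**Disagreements:** the two cameras differed by 3–4 mm in y, which I averaged out. The scene camera's fit of tiles in the bed was unreliable, being off by up to about 9 mm where the rails hid them. I relied on the top camera and the enlarged crops there. I did not measure the bystanders' positions again at the end.

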